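Reverse HPLC columns through spring clips and lock them in the backflush rack

ROBOT

A 6-joint arm with a two-finger parallel gripper is mounted at the origin on a cart in front of the work surface, level with it; the furniture and walls round the work are solid. World frame = base frame: x ahead of the robot, y to its left, z up, the work surface at z = 0. Lengths are in m, angles in rad, forces in N, time in s.
With the tool pointing down it reaches from about 0.225 to 0.725 m from the base axis. Payload 3.1 kg.
Tool frame: the origin (TCP) lies on the centre line of the jaws, within the pads' length; the fingertips stand 8 mm ahead of it and the grasp point (between the pads) lies 11 mm behind it; x points along the fingers, y is the direction in which the jaws open and shut, and the axes are right-handed (so a half turn about x gives the same grasp; the last joint's range is limited). The gripper opens to 85 mm and grips with 20 to 120 N. Pads are 22 mm wide; open, the fingers measure 114 mm over their backs; the gripper's body (76 mm by 85 mm) begins 54 mm behind the grasp point. The pads swing forward as they close: fully open they stand 13 mm farther back than shut.
Start: joints at [-1.255, 0.048, 0.099, 1.622, 0, 1.443], TCP at [0.225, -0.474, 0.239] pointing down, gripper open.
Joint ranges: [-2.91, 2.91], [-0.99, 1.94], [-1.21, 1.42], [-2.12, 2.29], [-1.49, 1.47], [-3.14, 3.14]. Speed limits (rad/s): [2.79, 2.79, 3.14, 3.14, 3.14, 3.14].

INTERFACE

Orientations are given as a unit quaternion [w, x, y, z].
In Python, from bench import readout, read_camera, ctrl, spot_in, silhouettes gives the robot as it stands.
- The arm moves only by the tool send_rows, never from a script. Its argument "rows" is text: rows parted by semicolons, each of 5 numbers parted by spaces: the finger opening in m, from 0 to 0.0854, then the shift along the world's x, y, z in m, then the turn about the world's z in rad. A call has 1 to 12 rows; each row shifts and turns the commanded pose from where the row before left it; what a row does not reach is not made up. A row lasts 1/12 s, in which the tool goes at most 41.7 mm and 7.16 degrees, less where a joint would pass 70% of its speed; a pose out of reach is approached as far as the arm can. A call with a gripper value outside its range is refused whole. The fingers move at their own pace and stop on an object; the grip force is fixed at half the most. Time passes only in rows, so rows that do not move let the fingers close. It gives the time, the measured TCP pose, the force and the opening at its end, in the units of the state.
- readout.get_state(): the state, without advancing time (a new reading comes with each control period).
- read_camera(name): name is "scene" or "top" or "wrist"; returns a dict with "color" (420x560x3 uint8, blue, green, red), "K" (3x3 intrinsics, pixels), "distortion" ([k1, k2, p1, p2, k3] as OpenCV has them; the pictures are not rectified), "rvec" (rotation vector, rad) and "tvec" (3), from world to camera coordinates, as OpenCV has them. Camera axes: x right, y down, z forward; pixel columns grow to the right and rows downward; lengths in m; the calibration is good to about 2 mm. A picture is of the moment at which its call begins. There is no depth.
- ctrl.finish_job(): hands the job in, once; it reports no verdict.
Trained networks look in a picture, given as the dict that the camera call returned (one of the last four; its "shot" number tells which), for a name from the list of things; names that differ only in an ending like _2 or _b are one class to them, and where a whole thing is asked for, a point or a joint stands for the part that bears it (a point fixed in the world has none). Each returns a list of dicts, best first, with "conf" (0 to 1); they miss things now and then, are a little off and sometimes report something else, mostly with a low value. They report only what shows in the picture. A call takes as long as a camera call.
- spot_in(target, picture): "point" ([x, y, z] in m, in the coordinates of the camera as it stood for that picture, good to about 4 mm: the middle of the surface that is visible of it).
- silhouettes(target, picture): "region" (420x560 bool, what is visible of it).
The state is a dict: "clock": time; "qpos": joint angles; "qvel": joint speeds; "joint_torque": joint torques, N m; "position": TCP position; "tcp_rot": TCP orientation; "contact_force": force on the tool from outside, world axes, zero at the start; "wrist_torque": the same for the moment, N m; "finger_gap": opening from 0.0 (shut) to 1.0 (fully open).
Only numpy, scipy, OpenCV 4.12 (cv2) and the standard library are available. Lean on these libraries where they do the work, as an engineer would, in place of code of your own. Each camera call takes 0.05 s, during which the arm holds its last target.

TASK

The columns in the store are to be backflushed, so their banded ends, by which they now stick out, must end up at the head of the backflush rack: press every column into a spring clip first, and once all of them sit in clips take each one up again by its plain end, lay it in a lane of the rack with the orange-band end towards the head and push it until its tip butts flush against the seat. With every column home, throw the rack's lever right over into the notch marked with the white line; leave the flask, the white bottle and the filter box where they stand.

Things in the scene. Friction and masses are not known exactly. Their poses are not given: they have to be found in the camera images.
- column_a_mid (a point): steel column, 182 mm long, 0.12 kg: 10 mm round barrel, bare for 126 mm, between hexagon end nuts (63 to 83 mm from the centre, 18 mm wide, 15 mm high), red plug at each tip. Point: centre of the barrel, on its axis; y runs along it away from the end with the orange band, z is up. In a run 2 or 3 of the 3 like columns are there.
- column_a_tip (a point): tip of column_a at its orange-band end, on the column's axis, 91 mm from the centre
- column_b_mid (a point): steel column, 182 mm long, 0.12 kg: 10 mm round barrel, bare for 126 mm, between hexagon end nuts (63 to 83 mm from the centre, 18 mm wide, 15 mm high), red plug at each tip. Point: centre of the barrel, on its axis; y runs along it away from the end with the orange band, z is up. In a run 2 or 3 of the 3 like columns are there.
- column_b_tip (a point): tip of column_b at its orange-band end, on the column's axis, 91 mm from the centre
- column_c_mid (a point): steel column, 182 mm long, 0.12 kg: 10 mm round barrel, bare for 126 mm, between hexagon end nuts (63 to 83 mm from the centre, 18 mm wide, 15 mm high), red plug at each tip. Point: centre of the barrel, on its axis; y runs along it away from the end with the orange band, z is up. In a run 2 or 3 of the 3 like columns are there.
- column_c_tip (a point): tip of column_c at its orange-band end, on the column's axis, 91 mm from the centre
- store: fixed white case, open in front (-x), clear cover. Origin on the bench below the middle of the columns; case from x = -16 to +110 mm, y = -78 to +78 mm, 91 mm high, cover's underside 87 mm. Columns lie along x at y = -48, 0, 48 mm, axis 46 mm high, banded end out in front by 67 to 83 mm. Their nuts catch on V saddles (51 mm high): raise 14 to 20 mm, then draw out 115 mm along -x.
- clip_rail: fixed foot, 62 x 150 mm, 24 mm high, with three upright spring clips 48 mm apart along its y; origin on the bench below the middle clip
- clip0 (a point): spring clip 0: the point is where the axis of a held barrel lies, 52 mm above the bench; x is the direction of the held column. Two sprung jaws, 34 mm long along x, with flared lips up to 66 mm height. The middle of the bare barrel is pressed down between them, either way round, and snaps in (4 to 10 N); it is pulled out upward.
- clip1 (a point): spring clip 1: the point is where the axis of a held barrel lies, 52 mm above the bench; x is the direction of the held column. Two sprung jaws, 34 mm long along x, with flared lips up to 66 mm height. The middle of the bare barrel is pressed down between them, either way round, and snaps in (4 to 10 N); it is pulled out upward.
- clip2 (a point): spring clip 2: the point is where the axis of a held barrel lies, 52 mm above the bench; x is the direction of the held column. Two sprung jaws, 34 mm long along x, with flared lips up to 66 mm height. The middle of the bare barrel is pressed down between them, either way round, and snaps in (4 to 10 N); it is pulled out upward.
- rack: fixed backflush rack. Base plate 12 mm thick, origin on the bench near its middle. Head at its -y end, 110 mm high (fittings to 131 mm), with three seats; three lanes run from the seats along +y, 48 mm apart in x; each has two white V saddles 46 and 106 mm from the seat (12 mm wide, mouth 24 mm, tops 47 mm above the bench). Keeper shaft and lever at the +y end.
- seat0 (a point): seat 0 of the rack: centre of the flat round steel face, 22 mm across, that a column's tip butts against, 42 mm above the bench. y points along the lane away from the head; the column lies level on this line on the two saddles. With the lever open there are 25 mm to spare behind a butted column.
- seat1 (a point): seat 1 of the rack: centre of the flat round steel face, 22 mm across, that a column's tip butts against, 42 mm above the bench. y points along the lane away from the head; the column lies level on this line on the two saddles. With the lever open there are 25 mm to spare behind a butted column.
- seat2 (a point): seat 2 of the rack: centre of the flat round steel face, 22 mm across, that a column's tip butts against, 42 mm above the bench. y points along the lane away from the head; the column lies level on this line on the two saddles. With the lever open there are 25 mm to spare behind a butted column.
- lever (a joint): locking lever, rad: 0 open (leaning 15 degrees away from the head), grows as the knob swings over the top towards the head. Spring detents at 0, 0.65 and the notch with the white line, 1.30 (locked; it comes to rest at 1.28 to 1.35); end stop 1.38; about 5 N at the knob. Its shaft brings three keeper fingers down behind the columns' ends; a column 4 mm or more off its seat blocks them.
- lever_knob (a point): centre of the lever's black ball knob, 28 mm across, 84 mm from the pivot on an 8 mm rod; free all round
- lever_pivot (a point): point on the lever's axis (along the rack's x) in the plane of the knob, 42 mm above the bench; axes as the seats', so the knob swings from +y over the top to -y
- vol_flask: bystander: stoppered glass flask with a long neck, 62 mm by 155 mm high; origin at the centre of its underside. To be left alone.
- small_bottle: bystander: white plastic bottle, 37 mm by 74 mm high; origin at the centre of its underside. To be left alone.
- filters: bystander: blue and white filter box, 92 x 92 x 34 mm; origin at the centre of its underside. To be left alone.

How it is judged:
By the outcome, as a careful person would: the job done as asked, in the order asked, and still so for the second after the job is handed in, with the robot touching nothing.
Of column_a, column_b, column_c only 2 to 3 are there at a start; the rules pass over those that are not, and their reading is None.
At some moment in a run one of column_a, column_b, column_c may be knocked a few centimetres aside while the robot is not near it.
Once in a run the grip may slacken for a moment while it holds something.
It also fails if it takes over 210 s, if anything falls off the work surface, if the arm or the gripper's body presses on something with over 40 N, if the wrist force passes 120 N, or if a joint passes its speed limit or range.

## Working session

There is one attempt and no reset: what is moved stays moved. The work goes in short steps, Python scripts to look and compute and a tool call to move; the robot and the scene stay as the last step left them, time stands still between calls to the robot, and variables do not carry over. Pictures are saved under pics/ and viewed, and the job is handed in when it is done.

Besides the shell and the picture viewer there is one more tool, called after "Call:" as a command line: name --argument value ..., lists and objects as JSON in quotes. send_rows: Moves the arm, as the interface text tells. Its arguments: {"type":"object","properties":{"rows":{"type":"string"}},"required":["rows"]}

```bash
ls; mkdir -p pics
python3 - <<'E'
from bench import readout, read_camera
import cv2
print(readout.get_state())
for n in ["scene","top","wrist"]:
    p=read_camera(n); cv2.imwrite(f"pics/{n}0.png",p["color"]); print(n,p["K"],p["rvec"],p["tvec"],p["distortion"])
E
```

```text
pics
{'clock': 0.0, 'qpos': array([-1.25483476e+00,  4.87159322e-02,  9.75535132e-02,  1.62201486e+00,
        4.54271779e-06,  1.44299689e+00]), 'qvel': array([ 0.00047967,  0.00252847, -0.00056452,  0.00151754,  0.00015484,
        0.00157546]), 'joint_torque': array([ 2.59373955e-04, -3.38779271e+01,  3.20016861e+01,  2.03894317e-02,
       -6.05277501e-05, -1.78053745e-05]), 'position': array([ 0.22520093, -0.47356667,  0.23811305]), 'tcp_rot': array([-0.1547707 , -0.68969433, -0.15644715,  0.68984929]), 'contact_force': array([-0.87831024, -0.30050403,  0.22694986]), 'wrist_torque': array([ 0.04490402, -0.01011494,  0.04112509]), 'finger_gap': 0.9973136767974192}
scene [[449.88627271   0.         276.82237724]
 [  0.         449.88627271 210.19315272]
 [  0.           0.           1.        ]] [ 1.01573122 -2.46654129  0.99231043] [0.45241615 0.28815943 1.16001498] [-0.1041032  0.         0.         0.         0.       ]
top [[407.91203163   0.         280.47440762]
 [  0.         407.91203163 202.03071247]
 [  0.           0.           1.        ]] [ 2.16710704 -2.11295752  0.14007114] [0.11201243 0.56240979 1.38017532] [-0.06043822  0.          0.          0.          0.        ]
wrist [[321.30759793   0.         276.45941333]
 [  0.         321.30759793 208.74000562]
 [  0.           0.           1.        ]] [-2.44865817  1.54712609  0.2207481 ] [-0.52274266 -0.03679128  0.37818951] [-0.07678638  0.          0.          0.          0.        ]
```

View pics/scene0.png

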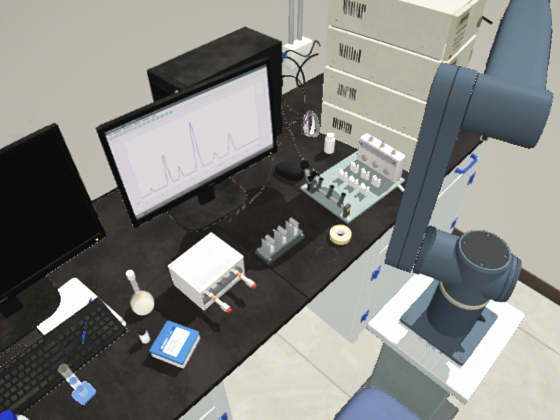

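View pics/top0.png

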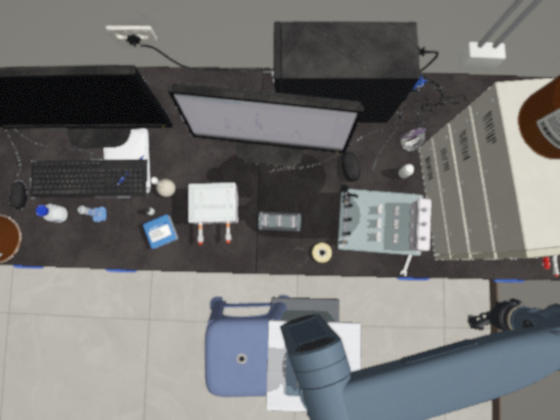

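View pics/wrist0.png

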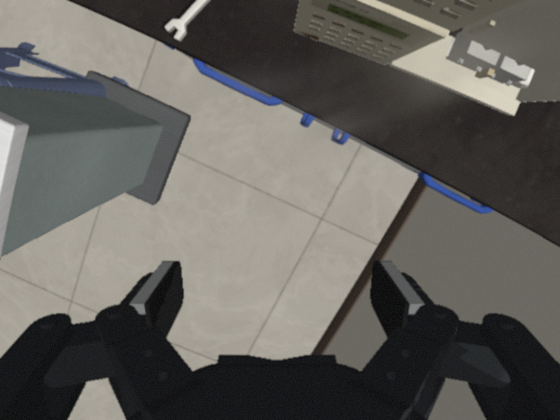

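```bash
cat > h.py <<'E'
from bench import readout, read_camera, ctrl, spot_in, silhouettes
import numpy as np, cv2
np.set_printoptions(precision=4,suppress=True)
def RT(p): return cv2.Rodrigues(np.array(p["rvec"],float))[0], np.array(p["tvec"],float)
def w(p,pt):
    R,t=RT(p); return R.T@(np.array(pt)-t)
def proj(p,P):
    return cv2.projectPoints(np.array(P,float).reshape(-1,3),np.array(p["rvec"],float),np.array(p["tvec"],float),p["K"],np.array(p["distortion"],float))[0].reshape(-1,2)
def ray(p,uv,z):
    "pixel(s) -> world at height z"
    u=cv2.undistortPoints(np.array(uv,float).reshape(-1,1,2),p["K"],np.array(p["distortion"],float)).reshape(-1,2)
    R,t=RT(p); c=-R.T@t
    d=np.c_[u,np.ones(len(u))]@R
    return c+d*((z-c[2])/d[:,2])[:,None]
def crop(p,name,x0,y0,x1,y1,s):
    cv2.imwrite("pics/"+name,cv2.resize(p["color"][y0:y1,x0:x1],None,fx=s,fy=s,interpolation=cv2.INTER_CUBIC))
E
python3 - <<'E'
from h import *
names=["column_a_mid","column_a_tip","store","clip_rail","clip0","clip1","rack","seat0","seat1","seat2","lever","lever_knob","lever_pivot","vol_flask","small_bottle","filters"]
for n in ["scene","top"]:
    p=read_camera(n)
    print(n, "cam", -RT(p)[0].T@RT(p)[1])
    for t in names:
        for r in spot_in(t,p)[:4]:
            print(t,round(r["conf"],2),w(p,r["point"]), proj(p,w(p,r["point"]))[0].round())
    if n=="top": crop(p,"topc.png",150,150,450,300,2.6)
    else: crop(p,"scenec.png",110,120,420,370,2.5)
E
```

```text
scene cam [-0.11    0.7372  1.0382]
column_a_mid 0.65 [0.4495 0.3127 0.0532] [244. 280.]
column_a_tip 0.53 [0.4442 0.4048 0.0537] [219. 302.]
column_a_tip 0.51 [0.4521 0.3096 0.052 ] [244. 279.]
column_a_tip 0.48 [0.4816 0.1409 0.023 ] [281. 245.]
column_a_tip 0.26 [ 0.5336 -0.0944  0.063 ] [321. 187.]
store 0.94 [0.525  0.3661 0.0879] [209. 267.]
store 0.48 [ 0.6798 -0.3014  0.0503] [328. 142.]
clip_rail 0.89 [0.482  0.1369 0.0256] [282. 244.]
clip_rail 0.55 [ 0.683  -0.3045  0.0488] [328. 142.]
clip0 0.97 [0.483  0.1391 0.0237] [281. 244.]
clip1 0.97 [0.483  0.1391 0.0237] [281. 244.]
rack 0.73 [ 0.4958 -0.2416  0.0121] [357. 182.]
seat0 0.57 [ 0.4912 -0.2425  0.0121] [359. 183.]
seat1 0.57 [ 0.4912 -0.2425  0.0121] [359. 183.]
seat2 0.57 [ 0.4912 -0.2425  0.0121] [359. 183.]
lever 0.8 [ 0.5289 -0.095   0.0599] [322. 189.]
lever_pivot 0.92 [ 0.4908 -0.2393  0.013 ] [358. 183.]
vol_flask 0.73 [0.5959 0.5418 0.049 ] [142. 299.]
small_bottle 0.48 [ 0.6803 -0.3065  0.0461] [329. 143.]
filters 0.73 [0.4403 0.5552 0.0362] [174. 344.]
top cam [0.3552 0.1043 1.448 ]
column_a_mid 0.53 [0.43
[... 200 characters left out ...]
] [279. 223.]
rack 0.91 [ 0.4996 -0.2437  0.0113] [385. 222.]
rack 0.55 [0.4442 0.309  0.0508] [226. 234.]
seat0 0.9 [ 0.4987 -0.2432  0.0082] [384. 223.]
seat0 0.65 [0.4398 0.3996 0.0514] [200. 234.]
seat1 0.9 [ 0.4987 -0.2432  0.0082] [384. 223.]
seat1 0.65 [0.4398 0.3996 0.0514] [200. 234.]
seat2 0.9 [ 0.4987 -0.2432  0.0082] [384. 223.]
seat2 0.65 [0.4398 0.3996 0.0514] [200. 234.]
lever 0.48 [ 0.5289 -0.0918  0.0611] [344. 212.]
lever_knob 0.56 [ 0.5301 -0.0981  0.06  ] [346. 211.]
lever_pivot 0.88 [ 0.5013 -0.2384  0.0103] [383. 222.]
vol_flask 0.72 [0.5992 0.5349 0.044 ] [165. 188.]
small_bottle 0.72 [ 0.5002 -0.2437  0.0128] [385. 222.]
filters 0.72 [0.4476 0.5432 0.0326] [161. 231.]
```

View pics/topc.png

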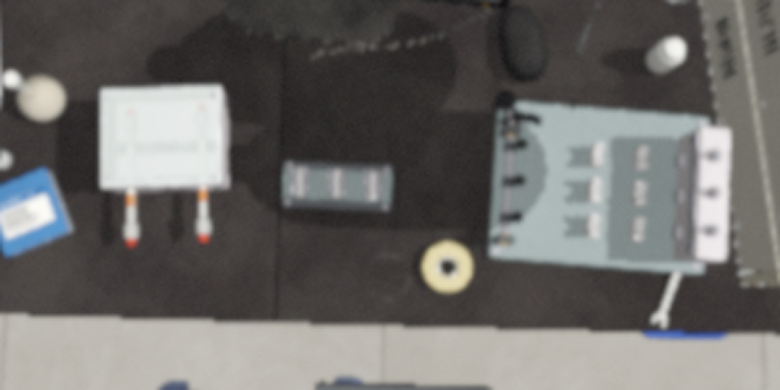

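View pics/scenec.png

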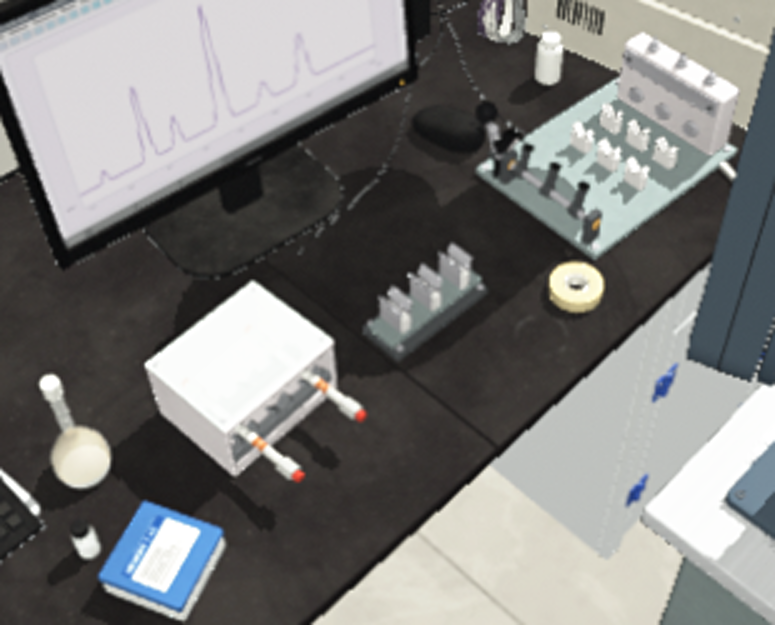

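```bash
cat >> h.py <<'E'
from scipy.spatial.transform import Rotation as Ro
def st(v=True):
    s=readout.get_state(); q=s["tcp_rot"]; R=Ro.from_quat([q[1],q[2],q[3],q[0]]).as_matrix()
    if v: print("t",round(s["clock"],2),"pos",s["position"],"x",R[:,0],"y",R[:,1],"F",s["contact_force"],"M",s["wrist_torque"],"gap",round(s["finger_gap"]*.0854,4),"q",s["qpos"])
    return s,R
E
python3 - <<'E'
from h import *
s,R=st(); p=read_camera("wrist"); Rc,t=RT(p); c=-Rc.T@t
print("cam",c,"axes",Rc, "in tool", R.T@(c-s["position"]), R.T@Rc.T)
print("ang jaw yaw",np.degrees(np.arctan2(R[1,1],R[0,1])))
E
```

```text
t 1.85 pos [ 0.2254 -0.4742  0.2393] x [ 0.     -0.0001 -1.    ] y [ 0.4293 -0.9031  0.0001] F [-0.5243 -0.0323 -0.1156] M [-0.023   0.0422  0.0204] gap 0.0854 q [-1.2548  0.048   0.0993  1.622   0.      1.443 ]
cam [ 0.2875 -0.443   0.3739] axes [[ 0.4292 -0.9032  0.0007]
 [-0.8677 -0.4121  0.2778]
 [-0.2506 -0.1198 -0.9606]] in tool [-0.1345 -0.0015 -0.0695] [[-0.0006 -0.2778  0.9606]
 [ 1.     -0.0003  0.0005]
 [ 0.0002  0.9606  0.2778]]
ang jaw yaw -64.57369438525433
```

Call:
send_rows --rows "0.085 0.01 0.02 0.01 0.12;0.085 0.01 0.02 0.01 0.12;0.085 0.01 0.02 0.01 0.12;0.085 0.01 0.02 0.01 0.12;0.085 0.01 0.02 0.01 0.12;0.085 0.01 0.02 0.01 0.12;0.085 0.01 0.02 0.01 0.12;0.085 0.01 0.02 0.01 0.12;0.085 0.01 0.02 0.01 0.12;0.085 0.01 0.02 0 0.12;0.085 0.01 0.02 0 0.12;0.085 0.01 0.015 0 0.12"

```text
clock: 2.9
position: [0.3458, -0.2378, 0.3301]
tcp_rot: [0.574, 0.414, 0.573, -0.414]
contact_force: [-0.3, -0.1, -0.1]
finger_gap: 0.993
```

Call:
send_rows --rows "0.085 0.01 0 0 0.12;0.085 0.01 0 0 0.12;0.085 0.01 0 0 0.12;0.085 0.01 0 0 0.12;0.085 0.01 0 0 0.12;0.085 0.01 0 0 0.12;0.085 0.01 0 0 0.12;0.085 0.01 0 0 0.12;0.085 0.01 0 0 0.12;0.085 0.01 0 0 0.12;0.085 0 0 0 0.06;0.085 0 0 0 0"

```text
clock: 3.9
position: [0.4458, -0.2391, 0.329]
tcp_rot: [0.707, -0.001, 0.707, 0.001]
contact_force: [-0.4, 0.3, -0.1]
finger_gap: 0.997
```

Run:
```python
from h import *
s,R=st(); print("yaw",np.arctan2(R[1,1],R[0,1]))
p=read_camera("wrist"); cv2.imwrite("pics/w1.png",p["color"])
for t in ["rack","seat1","lever","lever_knob","lever_pivot"]:
    for r in spot_in(t,p)[:3]: print(t,round(r["conf"],2),w(p,r["point"]),proj(p,w(p,r["point"]))[0])
```

```text
t 3.9 pos [ 0.4458 -0.2391  0.329 ] x [-0.0005  0.0003 -1.    ] y [-0.0037  1.      0.0003] F [-0.449   0.2805 -0.1246] M [-0.0353  0.0155 -0.0182] gap 0.0851 q [-0.6249  0.0424  0.2746  1.8036 -0.     -0.6286]
yaw 1.5745053458557394
rack 0.56 [ 0.4834 -0.244   0.0124] [272.5121 195.0282]
rack 0.26 [ 0.4978 -0.1003  0.0441] [376.9625 211.1451]
seat1 0.7 [0.4907 0.0938 0.0269] [502.6363 203.5625]
seat1 0.56 [ 0.4845 -0.2469  0.0106] [270.5294 195.4319]
lever 0.76 [ 0.4971 -0.1009  0.0477] [377.3722 211.3859]
lever 0.63 [ 0.4869 -0.2408  0.0117] [274.734  197.2141]
lever_knob 0.79 [ 0.4951 -0.1014  0.0471] [377.0108 209.8425]
lever_pivot 0.7 [ 0.4907 -0.243   0.0138] [273.1393 200.1631]
```

View pics/w1.png

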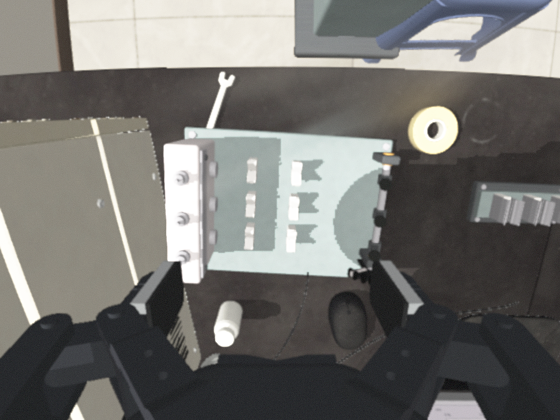

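Run:
```python
from h import *
p=read_camera("wrist"); crop(p,"w1c.png",155,120,415,290,3)
```

```text
(no output)
```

View pics/w1c.png

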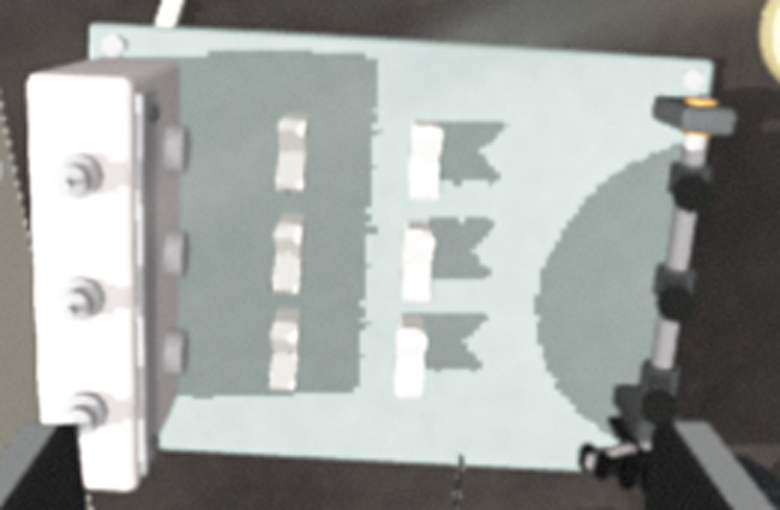

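Call:
send_rows --rows "0.02 0 0 -0.02 0;0.02 0 0 -0.02 0;0.02 0 0 -0.02 0;0.02 0 0 -0.02 0;0.02 0 0 -0.02 0;0.02 -0.01 0 -0.01 0;0.02 0 0 0 0;0.02 0 0 0 0"

```text
clock: 4.92
position: [0.4349, -0.2389, 0.2189]
tcp_rot: [0.707, -0.0, 0.707, 0.001]
contact_force: [-0.1, -0.5, 0.9]
finger_gap: 0.237
```

Run:
```python
from h import *
s,R=st(); print("yaw",np.arctan2(R[1,1],R[0,1]))
p=read_camera("wrist"); cv2.imwrite("pics/w2.png",p["color"]); crop(p,"w2c.png",120,70,420,290,2.6)
for t in ["rack","lever","lever_knob","lever_pivot"]:
    for r in spot_in(t,p)[:3]: print(t,round(r["conf"],2),w(p,r["point"]),proj(p,w(p,r["point"]))[0])
```

```text
t 4.92 pos [ 0.4349 -0.2389  0.2189] x [-0.0008  0.0008 -1.    ] y [-0.0013  1.      0.0008] F [-0.1096 -0.4878  0.9415] M [-0.0402 -0.0296  0.0116] gap 0.0202 q [-0.6377 -0.0297 -0.0196  1.5821  0.0001 -0.639 ]
yaw 1.5721347459744945
rack 0.91 [ 0.4628 -0.2433  0.0132] [271.749  210.1894]
rack 0.23 [0.4892 0.0685 0.0164] [535.2945 232.639 ]
lever 0.9 [ 0.4925 -0.0984  0.0496] [411.1894 247.7306]
lever_knob 0.61 [ 0.4923 -0.1014  0.0471] [407.4494 246.6178]
lever_pivot 0.95 [ 0.4632 -0.2504  0.0118] [265.3622 210.1835]
```

View pics/w2.png

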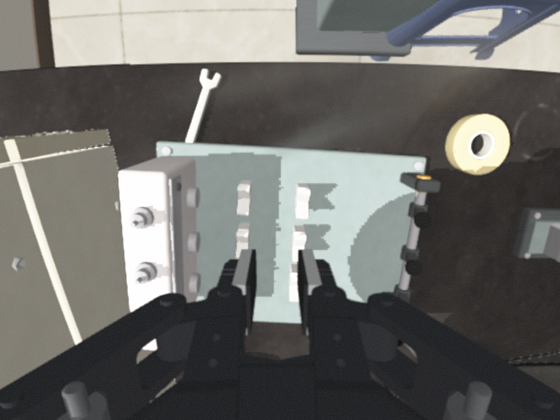

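View pics/w2c.png

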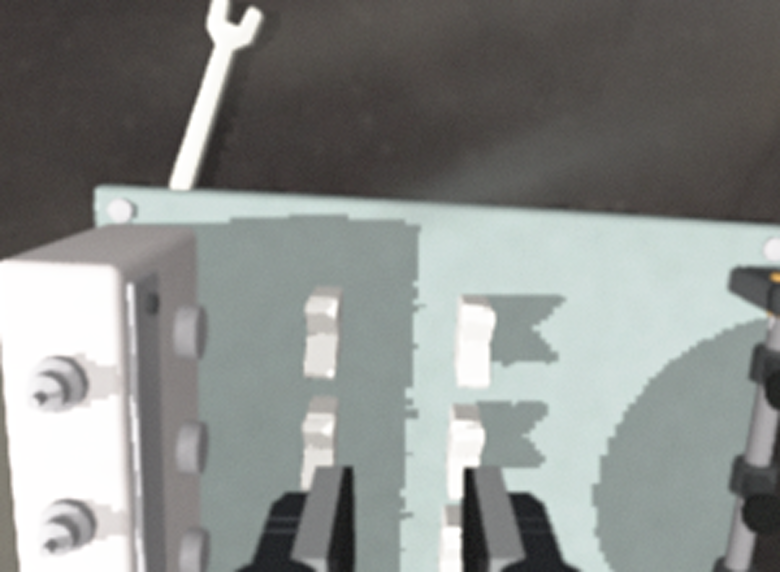

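Run:
```python
from h import *
p=read_camera("wrist")
f=lambda u,v:(120+u/2.6,70+v/2.6)
seat=ray(p,[f(204,331),f(205,446),f(205,550)],0.042)
print("w2 seats",seat)
print("L sad",ray(p,[f(323,297),f(321,405)],0.047),"R sad",ray(p,[f(477,302),f(466,411)],0.047))
print("plate corners", ray(p,[f(97,190),f(780,227)],0.012))
print(ray(p,[(411,247),(430,190)],0.042))
```

```text
w2 seats [[ 0.4435 -0.3181  0.042 ]
 [ 0.4916 -0.3209  0.042 ]
 [ 0.5388 -0.3243  0.042 ]]
L sad [[ 0.429  -0.2709  0.047 ]
 [ 0.472  -0.2728  0.047 ]] R sad [[ 0.4308 -0.2129  0.047 ]
 [ 0.4743 -0.216   0.047 ]]
plate corners [[ 0.3916 -0.3664  0.012 ]
 [ 0.4058 -0.0844  0.012 ]]
[[ 0.4975 -0.0956  0.042 ]
 [ 0.4351 -0.0834  0.042 ]]
```

Call:
send_rows --rows "0.04 -0.005 0.03 0.01 0;0.04 -0.005 0.04 0.01 0;0.04 -0.005 0.04 0.01 0;0.04 -0.005 0.04 0 0;0.04 -0.005 0.04 0 0;0.04 -0.005 0.04 0 0;0.04 -0.005 0.04 0 0;0.04 -0.005 0.04 0 0;0.04 -0.005 0.04 0 0;0.04 -0.005 0.04 0 0;0.04 -0.005 0.03 0 0;0.04 0 0.02 0 0"

```text
clock: 6.22
position: [0.3795, 0.204, 0.2502]
tcp_rot: [0.708, -0.001, 0.707, 0.003]
contact_force: [0.2, -0.3, -0.6]
finger_gap: 0.471
```

Call:
send_rows --rows "0.04 0 0 0 0;0.04 0 0 0 0"

```text
clock: 6.38
position: [0.3804, 0.2018, 0.2498]
tcp_rot: [0.707, -0.002, 0.707, 0.002]
contact_force: [0.7, -0.6, -0.3]
finger_gap: 0.472
```

Run:
```python
from h import *
s,R=st(); print("yaw",np.arctan2(R[1,1],R[0,1]))
p=read_camera("wrist"); cv2.imwrite("pics/w3.png",p["color"]); crop(p,"w3c.png",200,100,520,330,2.4)
for t in ["store","column_a_tip","column_a_mid","clip1","clip_rail","vol_flask","filters"]:
    for r in spot_in(t,p)[:3]: print(t,round(r["conf"],2),w(p,r["point"]),proj(p,w(p,r["point"]))[0])
```

```text
t 6.38 pos [0.3804 0.2018 0.2498] x [ 0.0008 -0.0002 -1.    ] y [-0.0051  1.     -0.0002] F [ 0.6769 -0.5509 -0.3157] M [0.0084 0.0213 0.0287] gap 0.0403 q [ 0.332  -0.1943 -0.1085  1.6559 -0.0004  0.3269]
yaw 1.5759429591392413
store 0.9 [0.4904 0.3808 0.0838] [440.3708 293.598 ]
column_a_tip 0.93 [0.4475 0.3055 0.0535] [368.4206 246.4011]
column_a_mid 0.88 [0.4497 0.307  0.0506] [368.8708 247.193 ]
column_a_mid 0.39 [ 0.5004 -0.0908  0.05  ] [ 37.4363 281.9851]
column_a_mid 0.28 [0.4422 0.4017 0.0526] [451.6535 241.4899]
clip1 0.6 [0.4814 0.1406 0.0263] [225.687  262.8592]
clip_rail 0.67 [0.4781 0.1481 0.0226] [232.0697 259.1349]
clip_rail 0.53 [0.4457 0.3076 0.0544] [370.6455 245.1933]
clip_rail 0.15 [0.5938 0.5289 0.041 ] [515.7705 341.225 ]
vol_flask 0.66 [0.5943 0.53   0.0402] [516.0272 341.1405]
filters 0.78 [0.4431 0.5282 0.0307] [537.7146 234.9057]
```

View pics/w3.png

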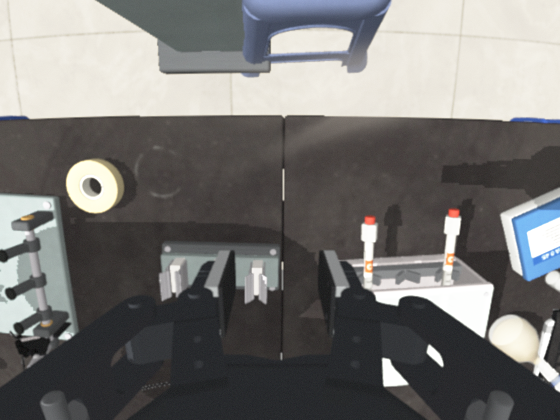

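View pics/w3c.png

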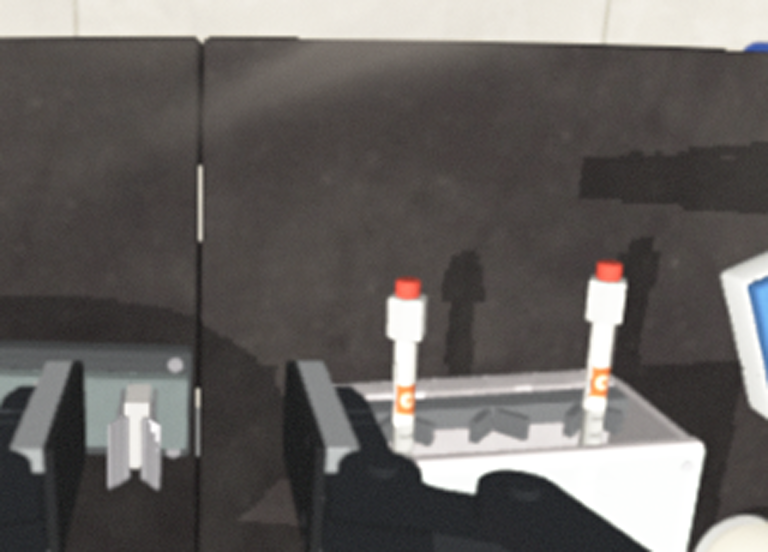

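Run:
```python
from h import *
p=read_camera("wrist")
c=ray(p,[(370.3,217),(369,275),(454,209),(450.5,270)],0.046)
print(c)
for i in (0,2):
    d=c[i+1]-c[i]; print(np.arctan2(d[1],d[0]))
```

```text
[[0.4159 0.305  0.046 ]
 [0.4874 0.3096 0.046 ]
 [0.4066 0.4    0.046 ]
 [0.4823 0.4082 0.046 ]]
0.06540355938269647
0.10808148215682248
```

Call:
send_rows --rows "0.05 0 0.03 0 0.03;0.05 0.005 0.03 -0.01 0.03;0.05 0.015 0.025 -0.02 0.015;0.05 0.02 0.015 -0.02 0;0.05 0.02 0.006 -0.02 0;0.05 0.02 0 -0.02 0;0.05 0.0016 0 -0.02 0;0.05 0 0 -0.02 0;0.05 0 0 0 0"

```text
clock: 7.58
position: [0.4594, 0.305, 0.1138]
tcp_rot: [0.703, -0.028, 0.71, 0.026]
contact_force: [-0.5, -0.6, -0.4]
finger_gap: 0.583
```

Run:
```python
from h import *
s,R=st(); print("yaw",np.arctan2(R[1,1],R[0,1]))
p=read_camera("wrist"); cv2.imwrite("pics/w4.png",p["color"])
print(proj(p,[[0.416,.305,.046],[.462,.308,.046]]))
```

```text
t 7.58 pos [0.4594 0.305  0.1138] x [-0.0087 -0.0043 -1.    ] y [-0.0763  0.9971 -0.0037] F [-0.4606 -0.6098 -0.411 ] M [-0.0513  0.0388 -0.0423] gap 0.0498 q [ 0.4644  0.1356 -0.0565  1.3884  0.      0.3881]
yaw 1.647133272121107
[[280.7929 164.1312]
 [279.791  232.8901]]
```

View pics/w4.png

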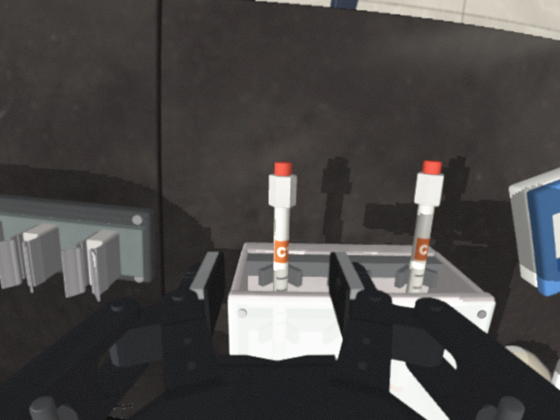

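Run:
```python
from h import *
s,R=st(); 
p=read_camera("wrist")
c=ray(p,[(283.5,164),(281.2,265),(432,163),(421,265)],0.046)
print(c)
for i in (0,2):
    d=c[i+1]-c[i]; print(np.arctan2(d[1],d[0]))
f=ray(p,[(247,244),(433,247)],0.087);print(f,np.arctan2(*(f[0]-f[1])[:2]))
```

```text
t 7.63 pos [0.4601 0.3055 0.1163] x [-0.0059 -0.003  -1.    ] y [-0.0765  0.9971 -0.0025] F [-0.315   0.0906  0.3722] M [ 0.0317  0.0389 -0.0011] gap 0.0499 q [ 0.4647  0.1337 -0.0536  1.3901  0.      0.3881]
[[0.417  0.3074 0.046 ]
 [0.4876 0.3116 0.046 ]
 [0.4084 0.4036 0.046 ]
 [0.4805 0.4108 0.046 ]]
0.05958775947131753
0.09973768814028312
[[0.4568 0.2898 0.087 ]
 [0.4509 0.3936 0.087 ]] 3.0850384036509095
```

Call:
send_rows --rows "0.05 0.001 0.0025 -0.01 0;0.05 0 0 -0.02 0;0.05 0 0 -0.02 0;0.05 0 0 -0.02 0;0.05 0 0 -0.014 0;0.05 0 0 0 0;0.03 0 0 0 0;0.02 0 0 0 0;0.015 0 0 0 0;0 0 0 0 0;0 0 0 0 0;0 0 0 0 0"

```text
clock: 8.68
position: [0.4645, 0.3087, 0.0376]
tcp_rot: [0.708, -0.027, 0.705, 0.026]
contact_force: [-1.2, -4.0, 5.6]
finger_gap: 0.097
```

Call:
send_rows --rows "0 0 0 0 0;0 0 0 0 0;0 0 0 0 0;0 0 0 0 0"

```text
clock: 9.02
position: [0.4645, 0.3088, 0.0376]
tcp_rot: [0.708, -0.027, 0.705, 0.026]
contact_force: [-1.3, -3.7, 5.1]
finger_gap: 0.092
```

Run:
```python
from h import *
s,R=st()
p=read_camera("wrist"); cv2.imwrite("pics/w5.png",p["color"])
```

```text
t 9.02 pos [0.4645 0.3088 0.0376] x [ 0.0035 -0.0011 -1.    ] y [-0.076   0.9971 -0.0013] F [-1.2712 -3.7493  5.0545] M [-0.857   0.0553 -0.0963] gap 0.0078 q [ 0.4678  0.1821 -0.1593  1.2268 -0.0025  0.3917]
```

View pics/w5.png

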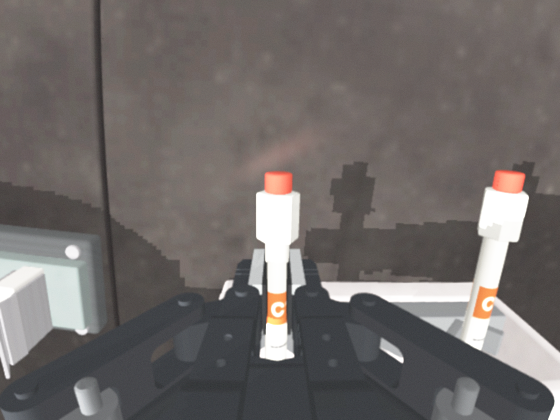

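Call:
send_rows --rows "0 0 0 0.004 0;0 0 0 0.005 0;0 0 0 0.005 0;0 0 0 0.003 0;0 0 0 0 0;0 0 0 0 0"

```text
clock: 9.57
position: [0.4631, 0.3097, 0.0525]
tcp_rot: [0.707, -0.027, 0.706, 0.028]
contact_force: [0.2, 0.8, -1.5]
finger_gap: 0.091
```

Run:
```python
from h import *
s,R=st()
p=read_camera("wrist"); cv2.imwrite("pics/w6.png",p["color"])
```

```text
t 9.57 pos [0.4631 0.3097 0.0525] x [ 0.0003  0.0005 -1.    ] y [-0.0774  0.997   0.0005] F [ 0.2426  0.8396 -1.5208] M [0.0129 0.1104 0.0229] gap 0.0078 q [ 0.4688  0.1716 -0.1403  1.2583  0.0003  0.3914]
```

View pics/w6.png

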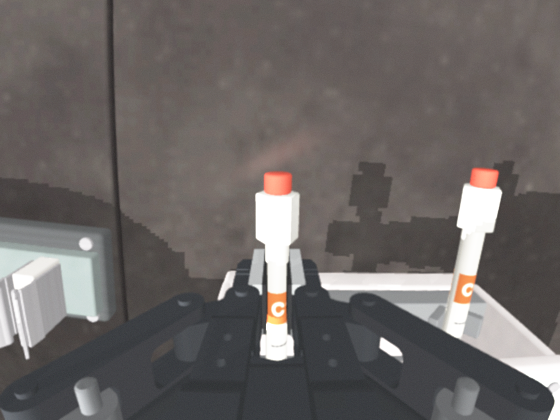

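Call:
send_rows --rows "0 -0.005 -0.0004 0.001 0;0 -0.01 -0.0008 0 0;0 -0.01 -0.0008 0 0;0 -0.01 -0.0008 0 0;0 -0.01 -0.0008 0 0;0 -0.01 -0.0008 0 0;0 -0.01 -0.0008 0 0;0 -0.01 -0.0008 0 0;0 -0.01 -0.0008 0 0;0 -0.01 -0.0008 0 0;0 -0.01 -0.0008 0 0;0 -0.01 -0.0008 0 0"

```text
clock: 10.62
position: [0.347, 0.3001, 0.0533]
tcp_rot: [0.707, -0.027, 0.707, 0.027]
contact_force: [-0.6, -0.4, -0.8]
finger_gap: 0.092
```

Call:
send_rows --rows "0 -0.01 -0.0008 0 0;0 0 0 0.02 0;0 0 0 0.02 0;0 0 0 0.02 0;0 0 0 0 0"

```text
clock: 11.03
position: [0.34, 0.3011, 0.1178]
tcp_rot: [0.709, -0.026, 0.704, 0.029]
contact_force: [-0.1, 0.1, -1.0]
finger_gap: 0.092
```

Run:
```python
from h import *
s,R=st()
p=read_camera("wrist"); cv2.imwrite("pics/w7.png",p["color"])
p=read_camera("scene"); crop(p,"s7.png",140,160,400,355,3)
```

```text
t 11.03 pos [0.34   0.3011 0.1178] x [ 0.007   0.0045 -1.    ] y [-0.0774  0.997   0.004 ] F [-0.0579  0.1291 -1.0417] M [ 0.0372 -0.063  -0.0077] gap 0.0078 q [ 0.5768 -0.1391 -0.3228  1.3788  0.      0.4994]
```

View pics/w7.png

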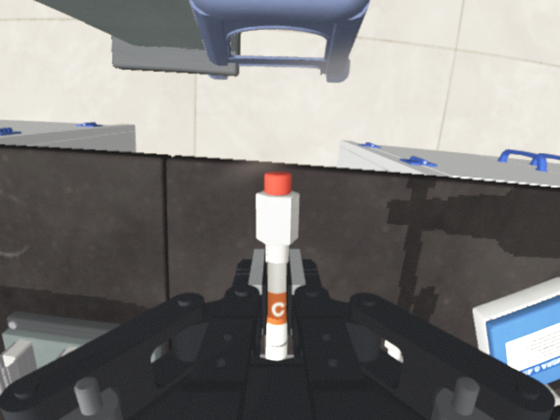

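View pics/s7.png

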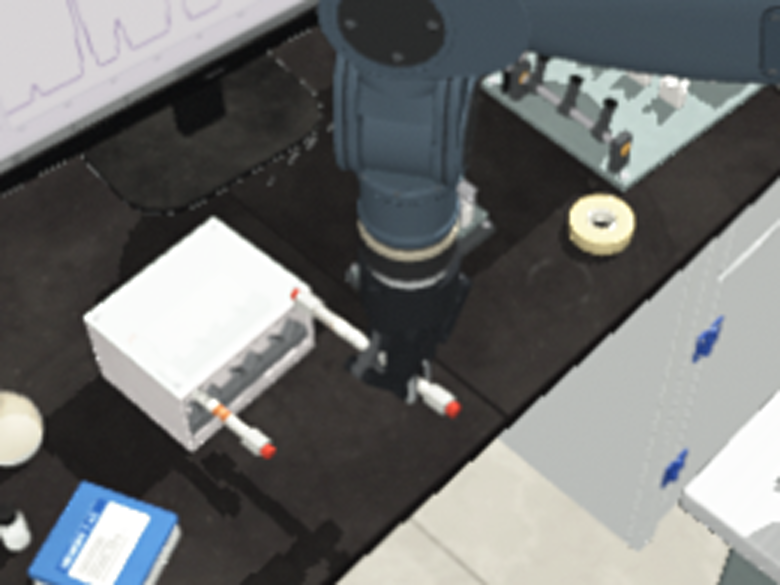

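Call:
send_rows --rows "0 0 0 0.03 0;0 0 0 0.03 0;0 0.01 -0.01 0.03 0;0 0.02 -0.02 0.01 0;0 0.02 -0.02 0 0;0 0.02 -0.02 0 0;0 0.02 -0.02 0 0;0 0.02 -0.02 0 0;0 0.02 -0.025 0 0;0 0.02 -0.02 0 0;0 0.01 -0.01 0 0;0 0 0 0 0"

```text
clock: 12.13
position: [0.4989, 0.1321, 0.211]
tcp_rot: [0.706, -0.026, 0.708, 0.026]
contact_force: [0.6, 0.5, -0.8]
finger_gap: 0.096
```

Run:
```python
from h import *
s,R=st()
p=read_camera("wrist"); cv2.imwrite("pics/w8.png",p["color"]); crop(p,"w8c.png",160,140,400,300,3.2)
```

```text
t 12.13 pos [0.4989 0.1321 0.211 ] x [-0.0027 -0.0012 -1.    ] y [-0.0733  0.9973 -0.001 ] F [ 0.5727  0.4544 -0.7608] M [0.0151 0.0856 0.0192] gap 0.0082 q [ 0.1294  0.0231  0.0174  1.5679 -0.0008  0.0561]
```

View pics/w8.png

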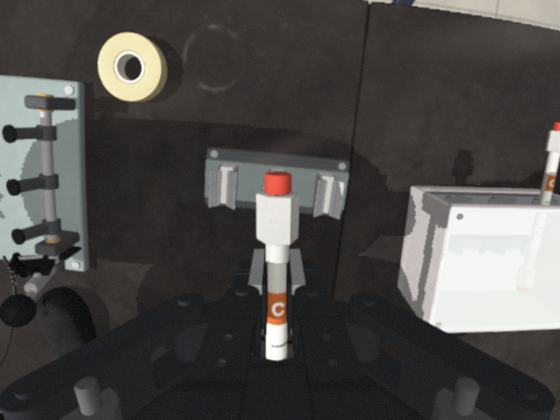

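View pics/w8c.png

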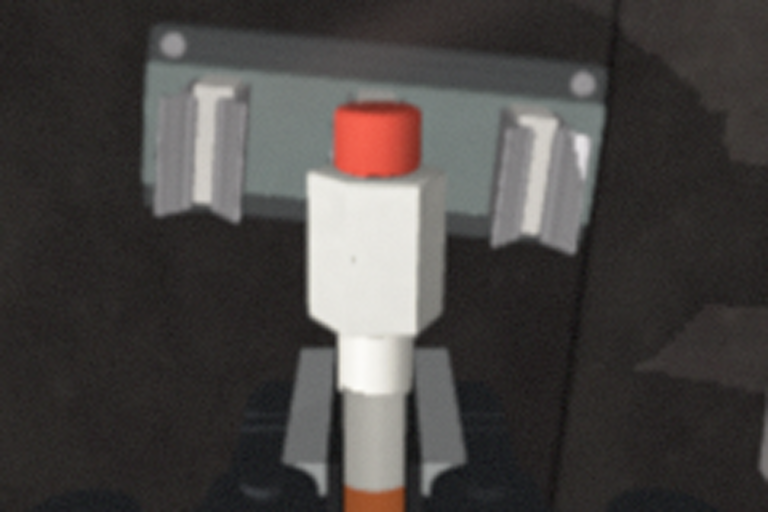

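Run:
```python
from h import *
s,R=st()
p=read_camera("wrist")
f=lambda u,v:(160+u/3.2,140+v/3.2)
for C in ([(160,95),(247,85),(155,215),(240,222)],[(507,113),(590,138),(493,245),(575,251)]):
    P=ray(p,[f(*c) for c in C],0.066); print(P, P.mean(0), P[2:].mean(0)-P[:2].mean(0))
# channel white strip (at maybe clip floor)
print(ray(p,[f(216,80),f(203,205),f(537,112),f(533,237)],0.03))
print("screws",ray(p,[f(173,45),f(583,84)],0.024))
print("tip of col", ray(p,[(278,174)],s["position"][2]+.011))
```

```text
t 12.18 pos [0.4977 0.1335 0.2114] x [-0.0037  0.0001 -1.    ] y [-0.0747  0.9972  0.0003] F [ 0.0627  0.4777 -1.9576] M [0.0523 0.0684 0.0222] gap 0.008 q [0.1316 0.0217 0.0166 1.5694 0.0005 0.0568]
[[0.4747 0.074  0.066 ]
 [0.4703 0.0978 0.066 ]
 [0.5092 0.0732 0.066 ]
 [0.5094 0.0975 0.066 ]] [0.4909 0.0856 0.066 ] [ 0.0368 -0.0005  0.    ]
[[0.4727 0.1696 0.066 ]
 [0.4779 0.1935 0.066 ]
 [0.5109 0.1698 0.066 ]
 [0.5109 0.1935 0.066 ]] [0.4931 0.1816 0.066 ] [0.0356 0.0001 0.    ]
[[0.475  0.0841 0.03  ]
 [0.5153 0.0813 0.03  ]
 [0.4776 0.1841 0.03  ]
 [0.5181 0.1876 0.03  ]]
screws [[0.4659 0.0694 0.024 ]
 [0.4685 0.1987 0.024 ]]
tip of col [[0.4475 0.1313 0.2224]]
```

Call:
send_rows --rows "0 -0.01 -0.01 -0.01 -0.03;0 -0.01 -0.01 -0.02 -0.03;0 -0.01 -0.01 -0.02 -0.03;0 -0.01 -0.01 -0.02 0;0 -0.01 -0.0075 -0.02 0;0 0 0 -0.02 0;0 0 0 0 0;0 0 0 0 0"

```text
clock: 12.9
position: [0.4459, 0.0879, 0.1021]
tcp_rot: [0.706, 0.004, 0.708, -0.004]
contact_force: [0.9, 0.5, -1.0]
finger_gap: 0.091
```

Run:
```python
from h import *
s,R=st()
p=read_camera("wrist"); cv2.imwrite("pics/w9.png",p["color"]);
p=read_camera("scene"); crop(p,"s9.png",200,180,380,315,4.3)
```

```text
t 12.9 pos [0.4459 0.0879 0.1021] x [-0.0035  0.0004 -1.    ] y [0.0111 0.9999 0.0004] F [ 0.8542  0.5393 -1.021 ] M [-0.023  -0.0043  0.0202] gap 0.0078 q [ 0.0464 -0.1186 -0.3359  1.357   0.0006  0.0575]
```

View pics/w9.png

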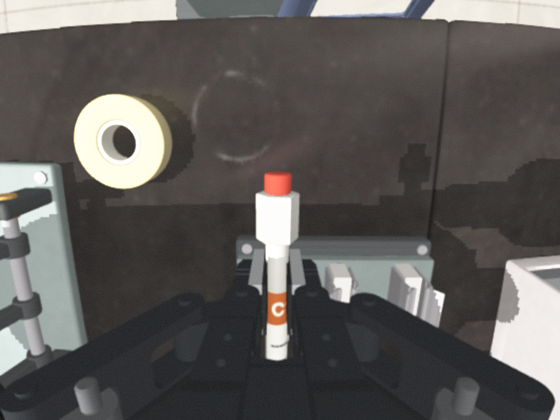

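View pics/s9.png

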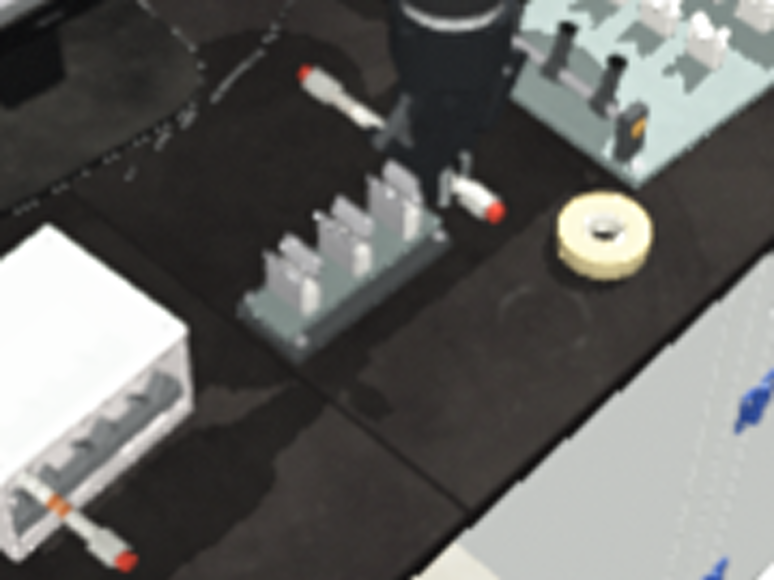

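Run:
```python
from h import *
p=read_camera("scene"); R,t=RT(p); c=-R.T@t
for uv in ((200+303/4.3,180+73/4.3),(200+498/4.3,180+212/4.3)):
    a=ray(p,[uv],0.1)[0]; d=a-c; k=(0.0865-c[1])/d[1]; print(c+k*d)
```

```text
[0.578  0.0865 0.1154]
[0.4002 0.0865 0.1129]
```

Call:
send_rows --rows "0 0.001 -0.001 -0.01 0;0 0.001 0 -0.01 0;0 0 0 -0.01 0;0 0 0 -0.008 0;0 0 0 0 0;0 0 0 0 0"

```text
clock: 13.55
position: [0.4489, 0.0858, 0.0639]
tcp_rot: [0.706, 0.005, 0.708, -0.005]
contact_force: [0.3, -0.8, -1.9]
finger_gap: 0.093
```

Run:
```python
from h import *
s,R=st()
p=read_camera("wrist"); cv2.imwrite("pics/w10.png",p["color"]);
p=read_camera("scene"); crop(p,"s10.png",200,180,380,315,4.3)
```

```text
t 13.55 pos [0.4489 0.0858 0.0639] x [-0.0029 -0.0001 -1.    ] y [ 0.013   0.9999 -0.0001] F [ 0.2908 -0.8103 -1.9475] M [ 0.0019  0.0092 -0.0354] gap 0.008 q [ 0.0418 -0.0906 -0.3876  1.2767  0.0001  0.0548]
```

View pics/s10.png

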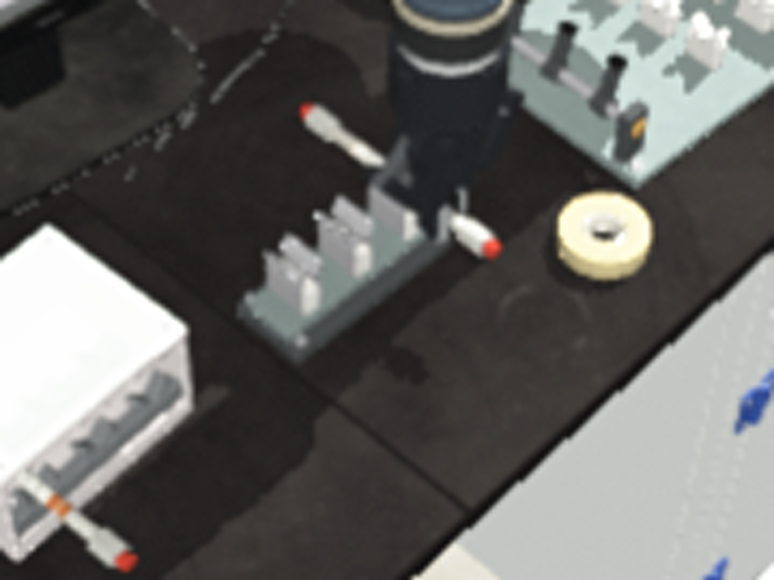

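Call:
send_rows --rows "0 0 0 -0.002 0;0 0 0 -0.002 0;0 0 0 -0.002 0;0 0 0 -0.002 0;0 0 0 -0.002 0;0 0 0 -0.002 0;0 0 0 0 0"

```text
clock: 14.23
position: [0.4502, 0.0859, 0.0548]
tcp_rot: [0.707, 0.005, 0.707, -0.004]
contact_force: [-3.9, -0.1, 7.3]
finger_gap: 0.094
```

Call:
send_rows --rows "0 0 0 -0.002 0;0 0 0 -0.002 0;0 0 0 -0.001 0;0 0 0 0 0"

```text
clock: 14.57
position: [0.4507, 0.0854, 0.0518]
tcp_rot: [0.708, 0.004, 0.706, -0.005]
contact_force: [-8.5, -1.6, 15.2]
finger_gap: 0.098
```

Run:
```python
from h import *
s,R=st()
p=read_camera("wrist"); cv2.imwrite("pics/w11.png",p["color"]);
p=read_camera("scene"); crop(p,"s11.png",240,180,350,260,7)
```

```text
t 14.57 pos [0.4507 0.0854 0.0518] x [ 0.0022 -0.0014 -1.    ] y [ 0.0129  0.9999 -0.0013] F [-8.5354 -1.6053 15.1931] M [-0.3604  1.2072 -0.013 ] gap 0.0083 q [ 0.0419 -0.0827 -0.4053  1.2461 -0.0015  0.0549]
```

View pics/s11.png

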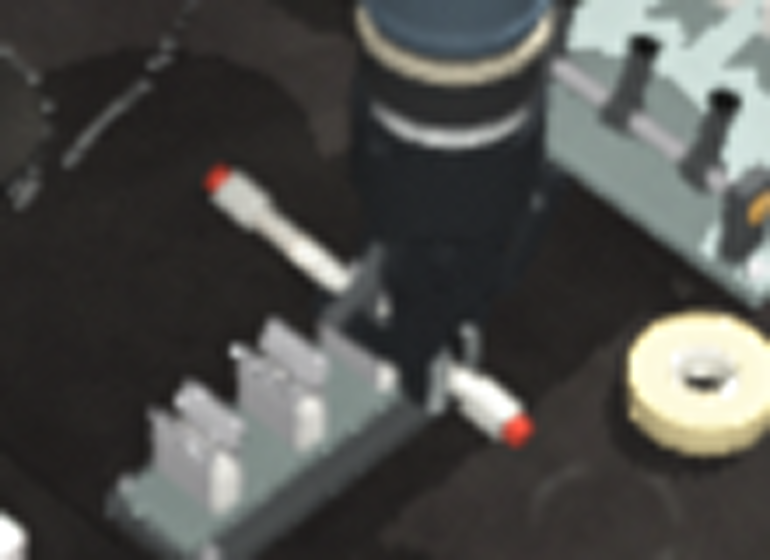

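View pics/w11.png

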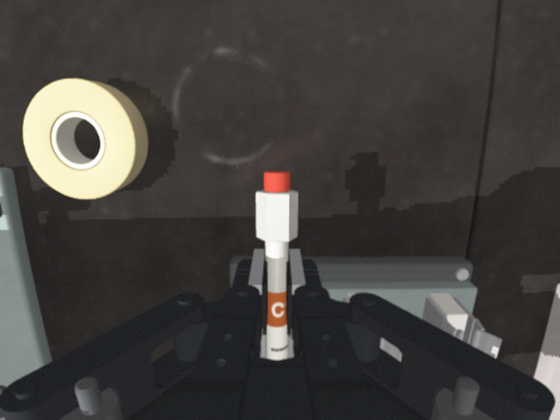

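```bash
cat >> h.py <<'E'
def ontoy(p,uv,y):
    R,t=RT(p); c=-R.T@t; a=ray(p,[uv],0.05)[0]; d=a-c; return c+(y-c[1])/d[1]*d
E
python3 - <<'E'
from h import *
p=read_camera("scene")
for uv in ((240+216/7,180+180/7),(240+520/7,180+433/7)): print(ontoy(p,uv,0.0856))
E
```

```text
[0.5783 0.0856 0.078 ]
[0.4027 0.0856 0.0564]
```

Call:
send_rows --rows "0 -0.001 0 0.003 0;0.012 0 0 0 0;0.02 0 0 0 0;0.03 0 0 0 0;0.03 0 0 0 0;0.03 0 0 0 0"

```text
clock: 15.22
position: [0.4486, 0.0859, 0.0507]
tcp_rot: [0.707, 0.005, 0.707, -0.005]
contact_force: [-0.1, -0.1, 0.1]
finger_gap: 0.356
```

Run:
```python
from h import *
s,R=st()
p=read_camera("scene"); crop(p,"s12.png",240,180,350,260,7)
```

```text
t 15.22 pos [0.4486 0.0859 0.0507] x [-0.0011  0.0001 -1.    ] y [0.0128 0.9999 0.0001] F [-0.0961 -0.117   0.0717] M [0.0238 0.0034 0.0187] gap 0.0304 q [ 0.0421 -0.0838 -0.4085  1.2471  0.0001  0.0549]
```

View pics/s12.png

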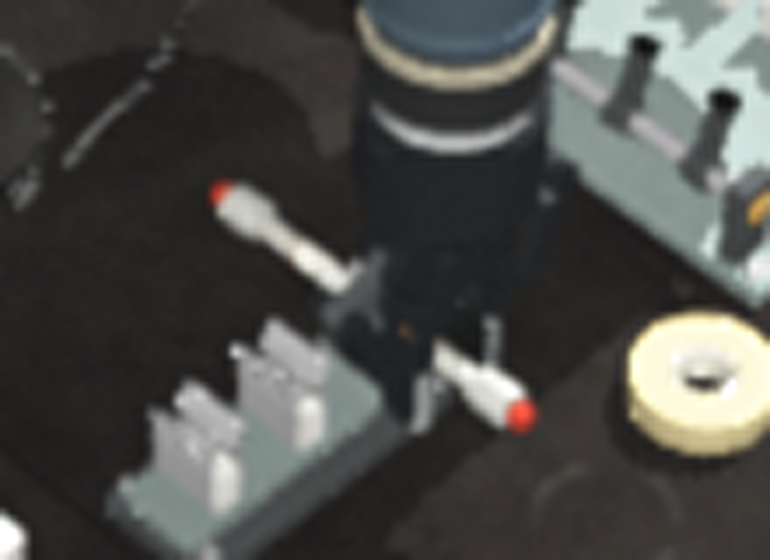

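Call:
send_rows --rows "0.03 0 0 0.02 0;0.03 0 0 0.03 0;0.03 0 0 0.03 0;0.05 0.01 0 0.01 -0.12;0.085 0.01 0 0 -0.12;0.085 0.01 0 0 -0.12;0.085 0.01 0 0 -0.12;0.085 0.0025 0 0 -0.12;0.085 0 0 0 -0.12;0.085 0 0 0 -0.12;0.085 0 0 0 -0.12;0.085 0 0 0 -0.12"

```text
clock: 16.27
position: [0.4914, 0.0859, 0.1408]
tcp_rot: [0.603, 0.369, 0.603, -0.369]
contact_force: [0.1, -0.1, 0.6]
finger_gap: 0.995
```

Call:
send_rows --rows "0.085 0 0 0 -0.12;0.085 0 0 0 -0.12;0.085 0 0 0 -0.12;0.085 0 0 0 -0.12;0.085 0 0 0 -0.01;0.085 0 0 0 0;0.085 0 0 0 0"

```text
clock: 16.85
position: [0.4915, 0.0859, 0.1411]
tcp_rot: [-0.498, -0.502, -0.498, 0.502]
contact_force: [-0.8, 0.2, -0.0]
finger_gap: 0.995
```

Run:
```python
from h import *
s,R=st()
p=read_camera("wrist"); cv2.imwrite("pics/w13.png",p["color"]);
p=read_camera("scene"); crop(p,"s13.png",200,160,380,295,4.3)
```

```text
t 16.85 pos [0.4915 0.0859 0.1411] x [-0.0003  0.     -1.    ] y [ 1.     -0.0095 -0.0003] F [-0.7918  0.1501 -0.0316] M [ 0.0047 -0.0294  0.0063] gap 0.0849 q [ 0.0384 -0.019  -0.1636  1.4266  0.      1.6188]
```

View pics/w13.png

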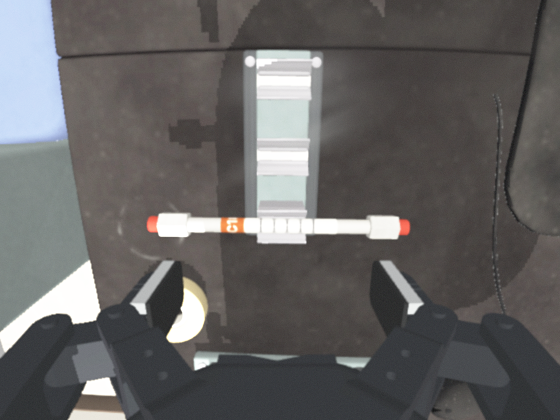

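View pics/s13.png

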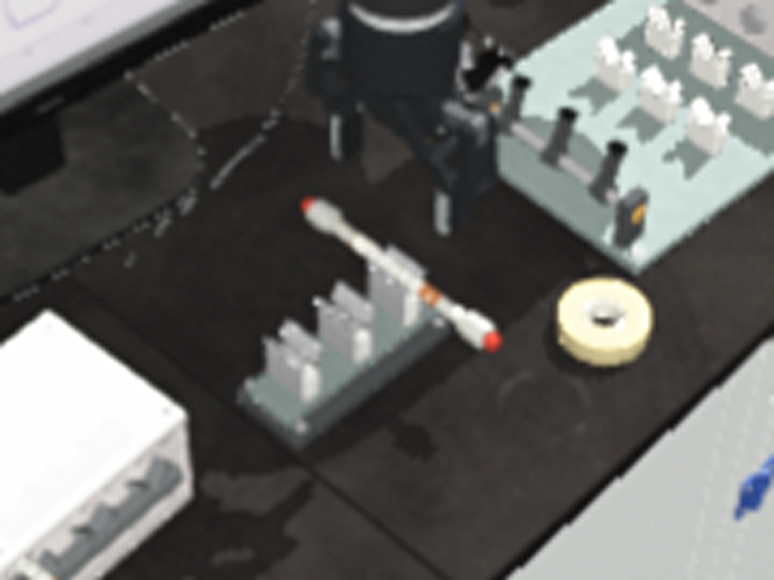

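Run:
```python
from h import *
p=read_camera("wrist")
for z in (0.066,0.072):
    a=ray(p,[(147,223.5),(410.5,228)],z); print(z,a,a.mean(0),np.linalg.norm(a[1]-a[0]))
print(ray(p,[(259,241),(306,241),(262,202),(307,203)],0.066))
```

```text
0.066 [[0.3996 0.0867 0.066 ]
 [0.584  0.0814 0.066 ]] [0.4918 0.084  0.066 ] 0.18444915685774063
0.072 [[0.4022 0.0887 0.072 ]
 [0.5813 0.0836 0.072 ]] [0.4917 0.0861 0.072 ] 0.17917314812181548
[[0.4776 0.0731 0.066 ]
 [0.5105 0.0727 0.066 ]
 [0.4803 0.1013 0.066 ]
 [0.5108 0.1003 0.066 ]]
```

Call:
send_rows --rows "0.085 0 -0.001 -0.02 -0.015;0.085 0 0 -0.02 0;0.085 0 0 -0.012 0;0.085 0 0 -0.008 0;0.085 0 0 -0.004 0;0.085 0 0 -0.003 0;0.085 0 0 -0.003 0;0.085 0 0 0 0"

```text
clock: 17.67
position: [0.4918, 0.0849, 0.0715]
tcp_rot: [0.493, 0.507, 0.493, -0.507]
contact_force: [-0.1, 0.1, -0.2]
finger_gap: 0.998
```

Call:
send_rows --rows "0.085 0 0 -0.002 0;0.085 0 0 -0.002 0;0.085 0 0 -0.002 0;0.085 0 0 0 0"

```text
clock: 18.0
position: [0.4914, 0.0848, 0.0651]
tcp_rot: [-0.493, -0.507, -0.493, 0.507]
contact_force: [0.5, -0.8, 0.8]
finger_gap: 0.996
```

Call:
send_rows --rows "0.085 0 0 -0.002 0;0.085 0 0 -0.002 0;0.085 0 0 -0.002 0;0.085 0 0 0 0"

```text
clock: 18.33
position: [0.4925, 0.0851, 0.0608]
tcp_rot: [0.494, 0.507, 0.493, -0.506]
contact_force: [-1.5, 0.3, 4.4]
finger_gap: 0.996
```

Call:
send_rows --rows "0.085 0 0 -0.002 0;0.085 0 0 -0.002 0;0.085 0 0 0 0;0.085 0 0 0 0"

```text
clock: 18.67
position: [0.4911, 0.0848, 0.0548]
tcp_rot: [-0.493, -0.506, -0.493, 0.507]
contact_force: [0.5, -0.2, 0.2]
finger_gap: 0.992
```

Run:
```python
from h import *
s,R=st()
p=read_camera("scene"); crop(p,"s14.png",240,180,350,260,7)
```

```text
t 18.67 pos [0.4911 0.0848 0.0548] x [-0.001 -0.    -1.   ] y [ 0.9996 -0.027  -0.001 ] F [ 0.4697 -0.2446  0.2128] M [-0.0008  0.0094 -0.0413] gap 0.0847 q [ 0.0364  0.0223 -0.2965  1.2529  0.      1.6342]
```

View pics/s14.png

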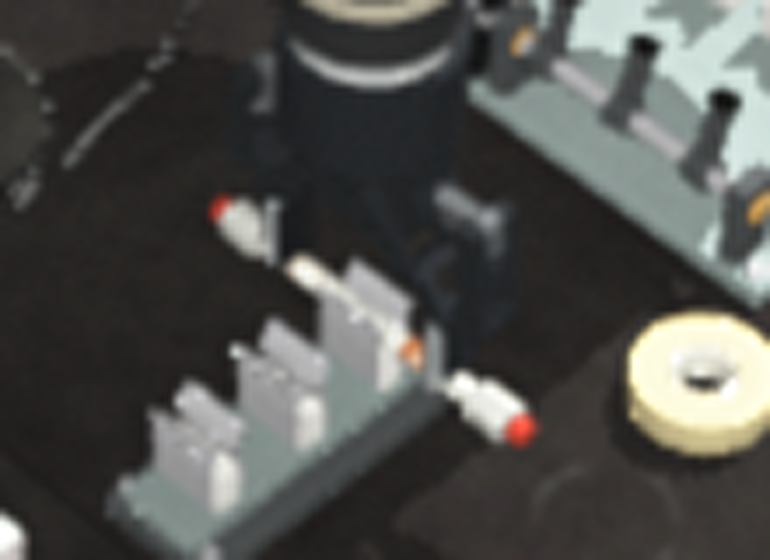

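Call:
send_rows --rows "0.085 0 0 -0.0015 0;0.085 0 0 -0.0015 0;0.085 0 0 0 0"

```text
clock: 18.97
position: [0.4914, 0.0848, 0.052]
tcp_rot: [-0.493, -0.507, -0.493, 0.507]
contact_force: [-0.6, -0.3, -0.1]
finger_gap: 0.993
```

Call:
send_rows --rows "0.085 0 0 -0.0015 0;0.085 0 0 -0.0005 0;0.085 0 0 0 0"

```text
clock: 19.22
position: [0.4916, 0.0849, 0.0517]
tcp_rot: [0.493, 0.507, 0.493, -0.507]
contact_force: [-4.1, -0.7, 6.3]
finger_gap: 0.994
```

Call:
send_rows --rows "0.085 0 0 0.02 0;0.085 0 0 0.03 0;0.085 0 0 0.03 0;0.06 0 0.02 0.02 0.12;0.05 0 0.03 0.02 0.12;0.05 0 0.03 0.02 0.12;0.05 -0.005 0.03 0 0.12;0.05 -0.005 0.03 0 0.12;0.05 -0.005 0.03 0 0.12;0.05 -0.005 0.03 0 0.12;0.05 -0.005 0.03 0 0.12;0.05 -0.005 0.03 0 0.12"

```text
clock: 20.22
position: [0.461, 0.3463, 0.19]
tcp_rot: [0.684, 0.179, 0.684, -0.179]
contact_force: [0.3, 0.3, 0.7]
finger_gap: 0.588
```

Call:
send_rows --rows "0.05 -0.005 0.03 0 0.12;0.05 -0.005 0.025 0 0.12;0.05 0 0 0 0.12;0.05 0 0 0 0.12;0.05 0 0 -0.02 0.115;0.05 0 0 -0.02 0;0.05 0 0 -0.02 0;0.05 0 0 0 0;0.05 0 0 0 0"

```text
clock: 20.97
position: [0.4503, 0.399, 0.1285]
tcp_rot: [0.705, -0.028, 0.708, 0.026]
contact_force: [0.0, -0.2, 0.7]
finger_gap: 0.578
```

Run:
```python
from h import *
s,R=st()
p=read_camera("wrist"); cv2.imwrite("pics/w15.png",p["color"]);
p=read_camera("scene"); crop(p,"s15.png",120,160,380,355,3)
```

```text
t 20.97 pos [0.4503 0.399  0.1285] x [-0.0035 -0.0025 -1.    ] y [-0.0771  0.997  -0.0022] F [ 0.0132 -0.2275  0.6866] M [-0.0232 -0.0264  0.0245] gap 0.0494 q [ 0.6137  0.2548  0.1099  1.4302 -0.      0.5365]
```

View pics/w15.png

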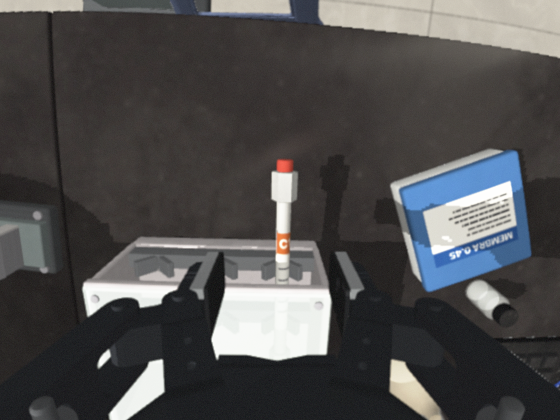

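View pics/s15.png

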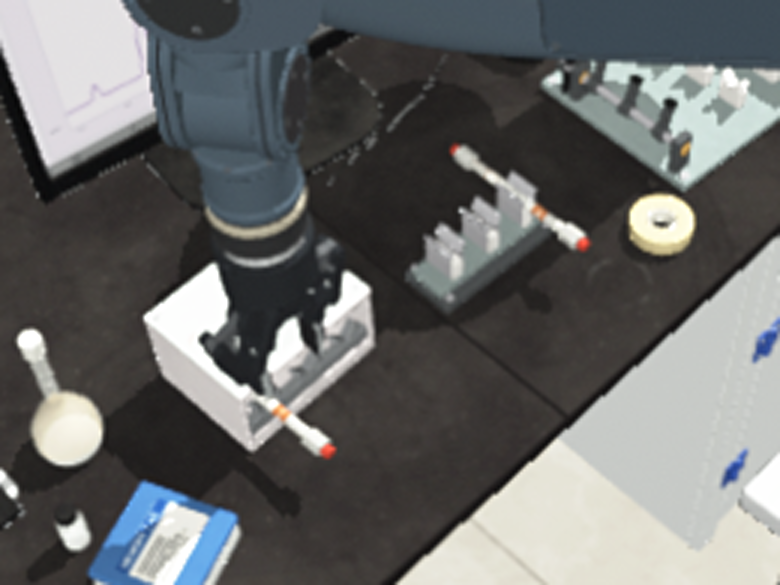

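Run:
```python
from h import *
s,R=st()
p=read_camera("wrist")
c=ray(p,[(285,161),(282.5,262)],0.046); d=c[1]-c[0]; print(c,np.arctan2(d[1],d[0])); d/=np.linalg.norm(d)
print("grasp",c[0]+d*.046)
```

```text
t 21.07 pos [0.452  0.4002 0.1315] x [ 0.0011  0.0008 -1.    ] y [-0.0771  0.997   0.0007] F [ 0.0345 -0.2818  0.7765] M [-0.0078 -0.0215  0.0146] gap 0.0501 q [0.6136 0.253  0.1137 1.4301 0.     0.5365]
[[0.4094 0.4036 0.046 ]
 [0.4849 0.4081 0.046 ]] 0.05959681378956447
grasp [0.4553 0.4064 0.046 ]
```

Call:
send_rows --rows "0.05 0.0035 0.006 -0.01 -0.01;0.05 0 0 -0.02 0;0.05 0 0 -0.02 0;0.05 0 0 -0.02 0;0.05 0 0 -0.02 0;0.05 0 0 -0.0055 0;0.05 0 0 0 0;0.03 0 0 0 0;0.02 0 0 0 0;0.015 0 0 0 0;0 0 0 0 0;0 0 0 0 0"

```text
clock: 22.12
position: [0.4562, 0.405, 0.037]
tcp_rot: [0.708, -0.024, 0.706, 0.023]
contact_force: [-1.9, -5.3, 5.4]
finger_gap: 0.094
```

Call:
send_rows --rows "0 0 0 0 0;0 0 0 0 0;0 0 0 0 0;0 0 0 0.004 0;0 0 0 0.005 0;0 0 0 0.005 0;0 0 0 0.003 0;0 0 0 0 0;0 0 0 0 0"

```text
clock: 22.87
position: [0.455, 0.4063, 0.0521]
tcp_rot: [0.707, -0.024, 0.707, 0.024]
contact_force: [-1.2, -0.5, -1.5]
finger_gap: 0.097
```

Run:
```python
from h import *
s,R=st()
p=read_camera("wrist"); cv2.imwrite("pics/w16.png",p["color"])
```

```text
t 22.87 pos [0.455  0.4063 0.0521] x [ 0.0003  0.0006 -1.    ] y [-0.0675  0.9977  0.0006] F [-1.1974 -0.5278 -1.5007] M [-0.0422  0.0839 -0.0305] gap 0.0083 q [0.6188 0.3047 0.0167 1.2822 0.0003 0.5512]
```

View pics/w16.png

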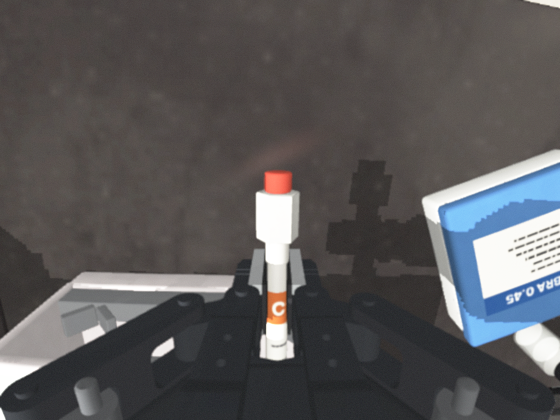

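Call:
send_rows --rows "0 -0.005 -0.0004 0.001 0;0 -0.01 -0.0007 0 0;0 -0.01 -0.0007 0 0;0 -0.01 -0.0007 0 0;0 -0.01 -0.0007 0 0;0 -0.01 -0.0007 0 0;0 -0.01 -0.0007 0 0;0 -0.01 -0.0007 0 0;0 -0.01 -0.0007 0 0;0 -0.01 -0.0007 0 0;0 -0.01 -0.0007 0 0;0 -0.01 -0.0007 0 0"

```text
clock: 23.92
position: [0.339, 0.3977, 0.0529]
tcp_rot: [0.707, -0.024, 0.707, 0.024]
contact_force: [0.6, -0.6, -1.6]
finger_gap: 0.095
```

Call:
send_rows --rows "0 -0.01 -0.0007 0 0;0 0 0 0.02 0;0 0 0 0.03 0;0 0 0 0.03 0;0 0.01 -0.02 0.02 -0.03;0 0.015 -0.03 0 -0.03;0 0.015 -0.03 0 -0.02;0 0.015 -0.03 0 0;0 0.015 -0.03 0 0;0 0.015 -0.03 0 0;0 0.015 -0.025 0 0;0 0.015 -0.02 0 0"

```text
clock: 24.92
position: [0.4451, 0.1802, 0.153]
tcp_rot: [0.707, 0.005, 0.707, -0.005]
contact_force: [0.2, -0.1, -1.1]
finger_gap: 0.094
```

Call:
send_rows --rows "0 0.004 0 -0.02 0;0 0 0 -0.02 0;0 0 0 -0.02 0;0 0 0 0 0;0 0 0 0 0"

```text
clock: 25.33
position: [0.4473, 0.1818, 0.0916]
tcp_rot: [0.706, 0.004, 0.708, -0.005]
contact_force: [-0.3, 0.5, -0.7]
finger_gap: 0.097
```

Run:
```python
from h import *
s,R=st()
p=read_camera("wrist"); cv2.imwrite("pics/w17.png",p["color"])
p=read_camera("scene"); crop(p,"s17.png",180,160,380,310,4)
```

```text
t 25.33 pos [0.4473 0.1818 0.0916] x [-0.0035 -0.0009 -1.    ] y [ 0.0128  0.9999 -0.0009] F [-0.3022  0.5348 -0.7441] M [ 0.0086  0.0502 -0.0172] gap 0.0083 q [ 0.247  -0.0381 -0.2815  1.331  -0.      0.2599]
```

View pics/w17.png

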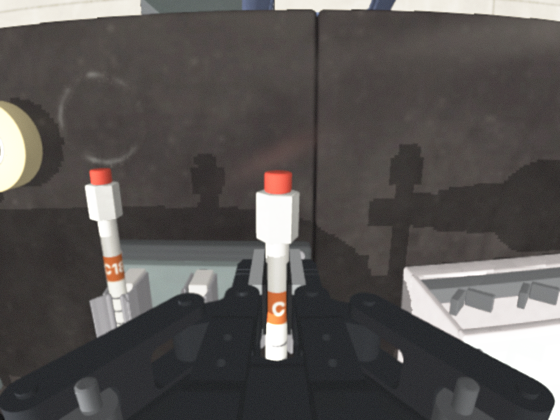

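View pics/s17.png

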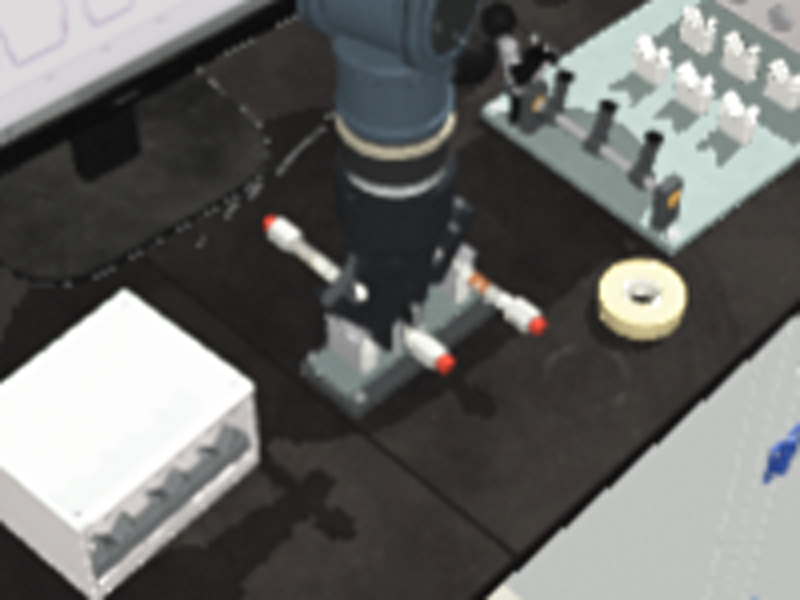

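Run:
```python
from h import *
p=read_camera("scene")
for uv in ((180+268/4,160+222/4),(180+448/4,160+365/4)): print(ontoy(p,uv,0.182))
```

```text
[0.5761 0.182  0.1097]
[0.3993 0.182  0.1024]
```

Call:
send_rows --rows "0 0.001 0 -0.01 0;0 0 0 -0.01 0;0 0 0 -0.008 0;0 0 0 -0.004 0;0 0 0 0 0;0 0 0 0 0"

```text
clock: 25.98
position: [0.4494, 0.1819, 0.06]
tcp_rot: [0.707, 0.004, 0.708, -0.005]
contact_force: [0.2, -0.3, -1.2]
finger_gap: 0.089
```

Call:
send_rows --rows "0 0.002 0 -0.002 0;0 0 0 -0.001 0;0 0 0 0 0"

```text
clock: 26.23
position: [0.4523, 0.1821, 0.0579]
tcp_rot: [0.707, 0.005, 0.707, -0.005]
contact_force: [0.1, -0.4, -1.4]
finger_gap: 0.093
```

Call:
send_rows --rows "0.012 0 0 0 0;0.02 0 0 0 0;0.03 0 0 0 0;0.03 0 0 0 0;0.03 0 0 0 0"

```text
clock: 26.65
position: [0.4523, 0.1821, 0.0582]
tcp_rot: [0.707, 0.005, 0.707, -0.004]
contact_force: [-0.2, 0.5, -0.6]
finger_gap: 0.353
```

Run:
```python
from h import *
s,R=st()
p=read_camera("scene"); crop(p,"s18.png",180,160,380,310,4)
```

```text
t 26.65 pos [0.4523 0.1821 0.0582] x [ 0.0007  0.0002 -1.    ] y [0.0128 0.9999 0.0002] F [-0.2352  0.4517 -0.6395] M [ 0.0759  0.0327 -0.0231] gap 0.0301 q [ 0.2452 -0.0099 -0.322   1.258   0.      0.258 ]
```

View pics/s18.png

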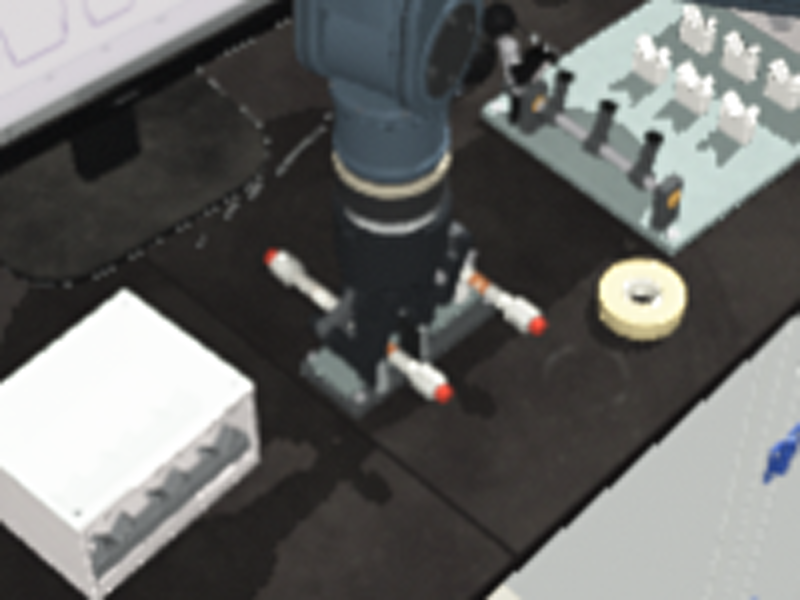

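Call:
send_rows --rows "0.03 0 0 0.02 0;0.03 0 0 0.03 0;0.03 0 0 0.03 0;0.05 0.01 0 0.003 -0.12;0.085 0.01 0 0 -0.12;0.085 0.01 0 0 -0.12;0.085 0.01 0 0 -0.12;0.085 0.0005 0 0 -0.12;0.085 0 0 0 -0.12;0.085 0 0 0 -0.12;0.085 0 0 0 -0.12;0.085 0 0 0 -0.12"

```text
clock: 27.7
position: [0.4926, 0.1821, 0.1408]
tcp_rot: [0.603, 0.369, 0.603, -0.369]
contact_force: [-0.7, -0.3, 0.2]
finger_gap: 0.998
```

Call:
send_rows --rows "0.085 0 0 0 -0.12;0.085 0 0 0 -0.12;0.085 0 0 0 -0.12;0.085 0 0 0 -0.12;0.085 0 0 0 -0.025;0.085 0 0 0 0;0.085 0 0 0 0"

```text
clock: 28.28
position: [0.4925, 0.1821, 0.1408]
tcp_rot: [-0.494, -0.506, -0.494, 0.506]
contact_force: [-0.1, -0.5, -0.5]
finger_gap: 0.998
```

Run:
```python
from h import *
s,R=st()
p=read_camera("wrist"); cv2.imwrite("pics/w19.png",p["color"]);
```

```text
t 28.28 pos [0.4925 0.1821 0.1408] x [ 0. -0. -1.] y [ 0.9997 -0.0246  0.    ] F [-0.0908 -0.5187 -0.4866] M [ 0.0433  0.0054 -0.0046] gap 0.0852 q [ 0.2264  0.0487 -0.0957  1.4264 -0.      1.8218]
```

View pics/w19.png

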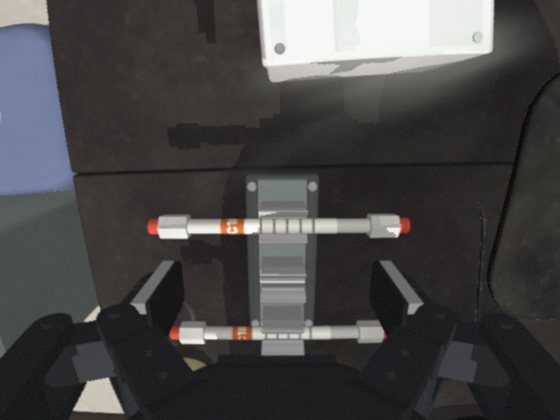

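Run:
```python
from h import *
p=read_camera("wrist")
a=ray(p,[(147.5,226),(410.5,226)],0.069); print(a,a.mean(0),np.linalg.norm(a[1]-a[0]))
b=ray(p,[(170,332)],0.052); print(b)
```

```text
[[0.4022 0.1835 0.069 ]
 [0.5833 0.1789 0.069 ]] [0.4928 0.1812 0.069 ] 0.18112738923422889
[[0.3998 0.084  0.052 ]]
```

Call:
send_rows --rows "0.085 0 0 -0.02 0;0.085 0 0 -0.02 0;0.085 0 0 -0.012 0;0.085 0 0 -0.008 0;0.085 0 0 -0.006 0;0.085 0 0 -0.004 0;0.085 0 0 -0.004 0;0.085 0 0 0 0"

```text
clock: 29.05
position: [0.4925, 0.182, 0.0665]
tcp_rot: [-0.493, -0.507, -0.493, 0.507]
contact_force: [-0.3, 0.2, 0.0]
finger_gap: 0.997
```

Call:
send_rows --rows "0.085 0 0 -0.002 0;0.085 0 0 -0.002 0;0.085 0 0 -0.002 0;0.085 0 0 0 0"

```text
clock: 29.38
position: [0.4935, 0.1826, 0.0623]
tcp_rot: [0.493, 0.508, 0.493, -0.506]
contact_force: [-1.0, 1.1, 3.5]
finger_gap: 0.993
```

Call:
send_rows --rows "0.085 0 0 -0.002 0;0.085 0 0 -0.002 0;0.085 0 0 0 0;0.085 0 0 0 0"

```text
clock: 29.72
position: [0.4926, 0.182, 0.0569]
tcp_rot: [0.493, 0.507, 0.493, -0.507]
contact_force: [0.4, 0.6, 0.1]
finger_gap: 0.996
```

Call:
send_rows --rows "0.085 0 0 -0.002 0;0.085 0 0 -0.002 0;0.085 0 0 0 0;0.085 0 0 0 0"

```text
clock: 30.05
position: [0.4921, 0.1819, 0.0523]
tcp_rot: [-0.493, -0.506, -0.493, 0.507]
contact_force: [0.2, 0.4, -0.1]
finger_gap: 0.996
```

Call:
send_rows --rows "0.085 0 0 -0.0015 0;0.085 0 0 -0.0005 0;0.085 0 0 0 0"

```text
clock: 30.3
position: [0.4924, 0.1823, 0.0518]
tcp_rot: [0.493, 0.507, 0.493, -0.507]
contact_force: [-2.1, 0.3, 3.9]
finger_gap: 0.995
```

Call:
send_rows --rows "0.085 0 0 0.02 0;0.085 0 0 0.03 0;0.085 0 0 0.03 0;0.06 0 0 0.03 0.12;0.05 0 0 0 0.12;0.05 0 0 0 0.12;0.05 0 0 0 0.12;0.05 0 0 0 0.12;0.05 0 0 0 0.12;0.05 0 0 0 0.12;0.05 0 0 0 0.12;0.05 0 0 0 0.12"

```text
clock: 31.3
position: [0.4923, 0.182, 0.1605]
tcp_rot: [0.684, 0.179, 0.684, -0.179]
contact_force: [-0.5, -0.4, -0.2]
finger_gap: 0.589
```

Call:
send_rows --rows "0.04 0.01 -0.01 0 0.12;0.04 0.01 -0.01 0 0.12;0.04 0.01 -0.02 0 0.12;0.04 0.01 -0.02 0 0.12;0.04 0 -0.02 0 0;0.04 0 -0.015 0 0;0.04 0 0 0 0;0.04 0 0 0 0"

```text
clock: 31.97
position: [0.5324, 0.0866, 0.1605]
tcp_rot: [0.707, 0.014, 0.707, -0.014]
contact_force: [0.4, -0.1, -1.1]
finger_gap: 0.464
```

Run:
```python
from h import *
s,R=st()
p=read_camera("wrist"); cv2.imwrite("pics/w20.png",p["color"]);
p=read_camera("scene"); crop(p,"s20.png",180,130,420,310,3.3)
for t in ["lever_knob","lever"]:
    for r in spot_in(t,p)[:3]: print(t,round(r["conf"],2),w(p,r["point"]),proj(p,w(p,r["point"]))[0])
```

```text
t 31.97 pos [0.5324 0.0866 0.1605] x [-0.0005  0.0005 -1.    ] y [0.0394 0.9992 0.0005] F [ 0.3596 -0.0626 -1.0576] M [-0.0342 -0.0014  0.0038] gap 0.0396 q [ 0.0366  0.0823 -0.0212  1.4679  0.0005  0.0761]
lever_knob 0.71 [ 0.525  -0.0935  0.0644] [323.1869 188.3559]
lever_knob 0.6 [ 0.4932 -0.2397  0.0121] [357.6491 183.0534]
lever 0.75 [ 0.4906 -0.2391  0.0142] [358.2267 183.0287]
lever 0.64 [ 0.5264 -0.0965  0.0583] [323.3507 189.0869]
```

View pics/w20.png

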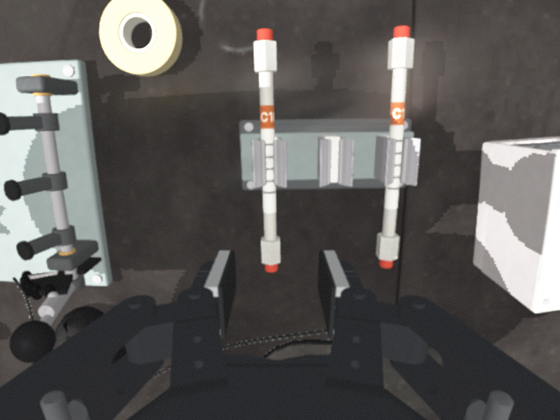

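View pics/s20.png

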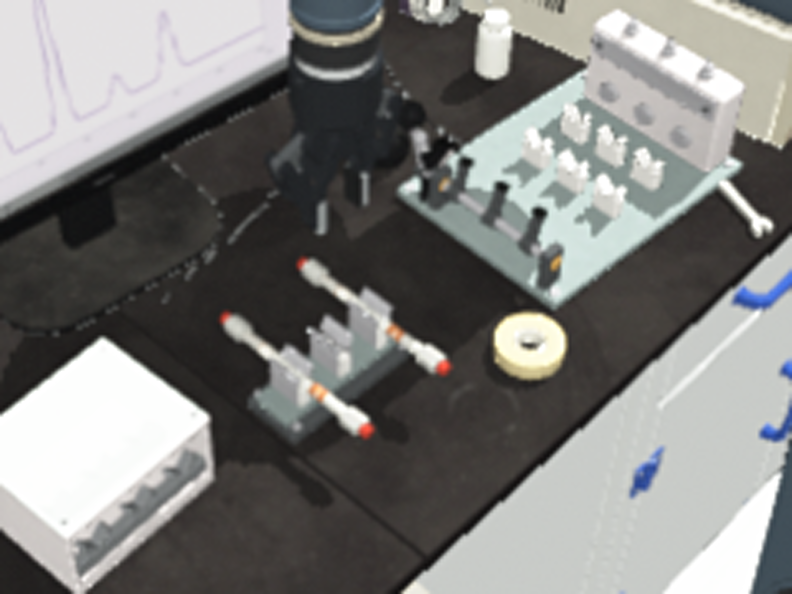

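Run:
```python
from h import *
p=read_camera("wrist")
c=ray(p,[(265.5,31),(271.5,270),(401.5,28),(386.5,266)],0.052)
for i in (0,2):
    d=c[i+1]-c[i]; print(c[i:i+2],c[i:i+2].mean(0),np.arctan2(d[1],d[0]),np.linalg.norm(d))
print("knob",ray(p,[(33,341)],0.123))
s=read_camera("scene"); 
print("scene knob",ray(s,[(180+411/3.3,130+115/3.3)],0.123))
print("shaft",ray(p,[(66,248),(43,100)],0.042))
```

```text
[[0.402  0.0858 0.052 ]
 [0.5839 0.0826 0.052 ]] [0.4929 0.0842 0.052 ] -0.017759105745923893 0.18187601400998232
[[0.402  0.1812 0.052 ]
 [0.5842 0.1794 0.052 ]] [0.4931 0.1803 0.052 ] -0.010082327664571298 0.18216987645580135
knob [[ 0.5983 -0.0806  0.123 ]]
scene knob [[ 0.5991 -0.0842  0.123 ]]
shaft [[ 0.5629 -0.0988  0.042 ]
 [ 0.4378 -0.0919  0.042 ]]
```

Call:
send_rows --rows "0.04 0.003 -0.003 -0.02 0.02;0.04 0 0 -0.02 0;0.03 0 0 -0.02 0;0.03 0 0 -0.02 0;0.03 0 0 -0.02 0;0.03 0 0 -0.018 0;0.03 0 0 0 0;0.02 0 0 0 0;0.015 0 0 0 0;0 0 0 0 0;0 0 0 0 0;0 0 0 0 0"

```text
clock: 33.27
position: [0.5368, 0.0841, 0.0445]
tcp_rot: [0.708, 0.006, 0.706, -0.006]
contact_force: [0.5, -0.6, 1.2]
finger_gap: 0.095
```

Call:
send_rows --rows "0 0 0 0 0;0 0 0 0 0;0 0 0 0 0"

```text
clock: 33.52
position: [0.5368, 0.0841, 0.0442]
tcp_rot: [0.708, 0.006, 0.706, -0.006]
contact_force: [1.9, 0.6, 4.8]
finger_gap: 0.093
```

Run:
```python
from h import *
s,R=st()
p=read_camera("wrist"); cv2.imwrite("pics/w21.png",p["color"]);
```

```text
t 33.52 pos [0.5368 0.0841 0.0442] x [ 0.003   0.0002 -1.    ] y [0.0178 0.9998 0.0003] F [1.9385 0.5645 4.8192] M [-0.0343 -0.0629  0.0424] gap 0.0079 q [ 0.0319  0.1404 -0.1926  1.2348  0.0001  0.0497]
```

View pics/w21.png

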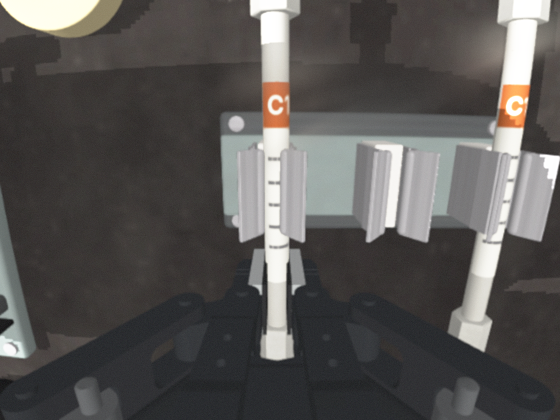

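Gripped on the plain end of the barrel, between the clip and the nut (277, 300). Now I pull it upward.

Call:
send_rows --rows "0 0 0 0.003 0;0 0 0 0.003 0;0 0 0 0.003 0;0 0 0 0.003 0;0 0 0 0 0"

```text
clock: 33.98
position: [0.5351, 0.0838, 0.055]
tcp_rot: [0.707, 0.006, 0.707, -0.006]
contact_force: [0.4, -1.3, 0.5]
finger_gap: 0.096
```

Call:
send_rows --rows "0 0 0 0.003 0;0 0 0 0.003 0;0 0 0 0.003 0;0 0 0 0.004 0;0 0 0 0 0"

```text
clock: 34.4
position: [0.5363, 0.0843, 0.0692]
tcp_rot: [0.708, 0.006, 0.706, -0.006]
contact_force: [0.5, 0.1, -0.7]
finger_gap: 0.095
```

Run:
```python
from h import *
s,R=st()
p=read_camera("wrist"); cv2.imwrite("pics/w22.png",p["color"]);
p=read_camera("scene"); crop(p,"s22.png",180,130,420,310,3.3)
```

```text
t 34.4 pos [0.5363 0.0843 0.0692] x [ 0.0021  0.0004 -1.    ] y [0.0177 0.9998 0.0004] F [ 0.4674  0.1152 -0.6586] M [-0.019  -0.0447  0.032 ] gap 0.0081 q [ 0.0321  0.1233 -0.1602  1.2851  0.0003  0.0498]
```

View pics/s22.png

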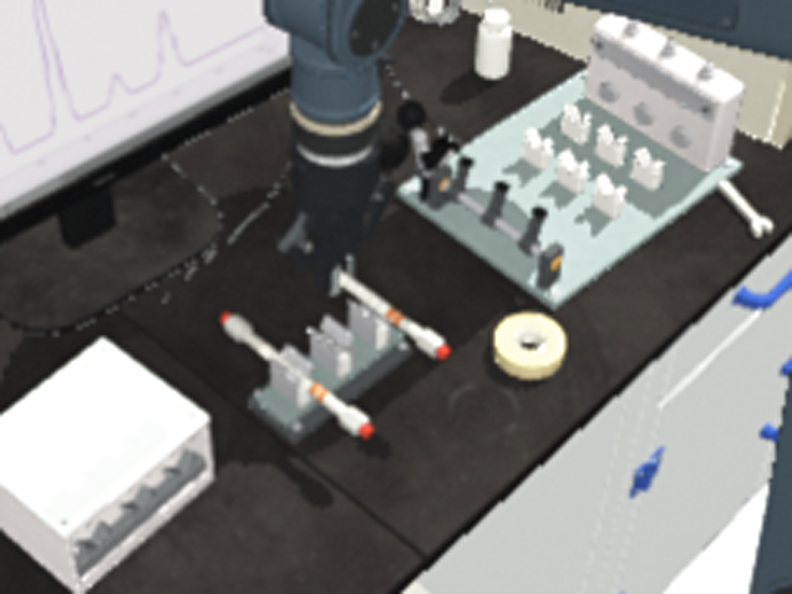

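Call:
send_rows --rows "0 0 0 0.004 0;0 0 0 0.005 0;0 0 0 0.01 0;0 0 0 0.02 0;0 0 0 0.02 0;0 0 0 0.03 0;0 0 0 0.03 0;0 0 0 0 0;0 0 0 0 0"

```text
clock: 35.25
position: [0.5376, 0.0841, 0.1908]
tcp_rot: [0.71, 0.006, 0.705, -0.006]
contact_force: [-0.3, 0.5, -1.8]
finger_gap: 0.093
```

Run:
```python
from h import *
s,R=st()
p=read_camera("wrist"); cv2.imwrite("pics/w23.png",p["color"]);
p=read_camera("scene"); crop(p,"s23.png",180,130,420,310,3.3)
```

```text
t 35.25 pos [0.5376 0.0841 0.1908] x [ 0.0071  0.0003 -1.    ] y [0.0177 0.9998 0.0004] F [-0.3182  0.5486 -1.8082] M [-0.0268 -0.0246 -0.0129] gap 0.0079 q [0.032  0.084  0.0407 1.5203 0.     0.0497]
```

View pics/s23.png

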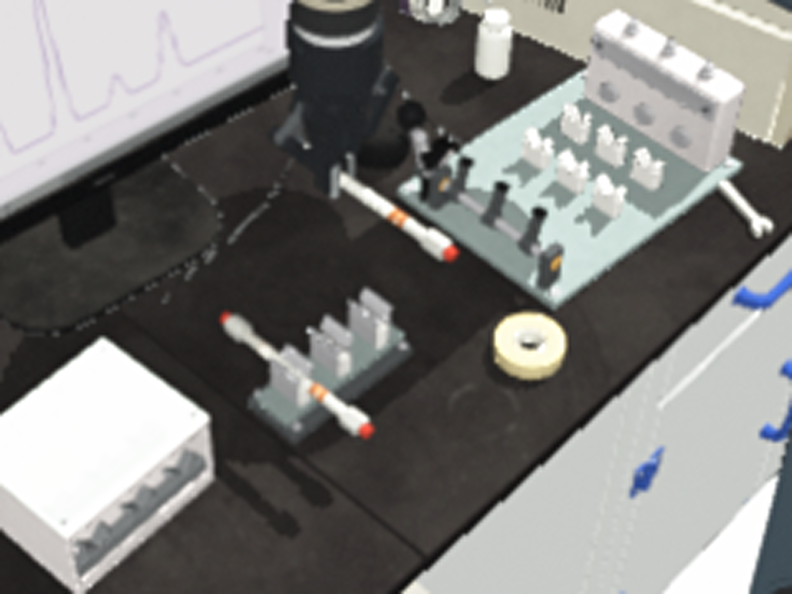

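View pics/w23.png

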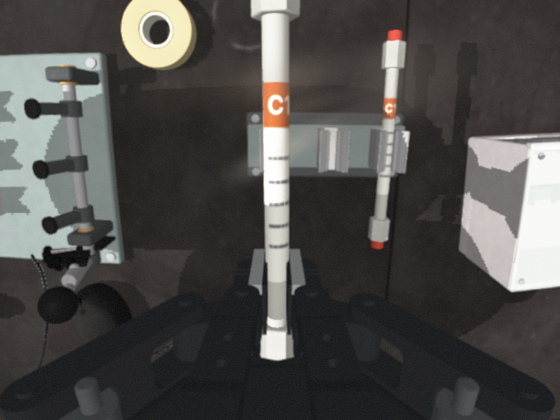

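Run:
```python
from h import *
s,R=st()
p=read_camera("scene"); print(ontoy(p,(180+453/3.3,130+255/3.3),0.086))
```

```text
t 35.35 pos [0.5354 0.0841 0.1868] x [-0.  0. -1.] y [0.0178 0.9998 0.    ] F [ 0.1419  0.6984 -1.0027] M [-0.0054 -0.0759  0.0414] gap 0.0082 q [0.032  0.0862 0.0352 1.5198 0.     0.0498]
[0.4016 0.086  0.198 ]
```

Call:
send_rows --rows "0 0 -0.02 0 0.11;0 0 -0.02 0 0.11;0 0 -0.02 0 0.11;0 0 -0.02 0 0.11;0 0 -0.02 0 0.11;0 0 -0.02 0 0.11;0 0 -0.02 0 0.11;0 0 -0.02 0 0.11;0 0.003 -0.02 0 0.11;0 0.003 -0.02 0 0.11;0 0.003 -0.02 0 0.11;0 0.002 -0.02 0 0.11"

```text
clock: 36.4
position: [0.5454, -0.1564, 0.1845]
tcp_rot: [0.561, -0.429, 0.562, 0.431]
contact_force: [0.4, 0.1, -0.4]
finger_gap: 0.093
```

Call:
send_rows --rows "0 0 -0.02 0 0.11;0 0 -0.002 0 0.11;0 0 0 0 0;0 0 0 0 0"

```text
clock: 36.73
position: [0.5455, -0.1775, 0.1849]
tcp_rot: [0.512, -0.486, 0.513, 0.488]
contact_force: [-0.3, 1.1, -1.9]
finger_gap: 0.096
```

Run:
```python
from h import *
s,R=st()
p=read_camera("wrist"); cv2.imwrite("pics/w24.png",p["color"]);
p=read_camera("scene"); crop(p,"s24.png",260,100,420,220,4.8)
```

```text
t 36.73 pos [ 0.5455 -0.1775  0.1849] x [-0.0033  0.0021 -1.    ] y [-0.9986  0.052   0.0034] F [-0.3164  1.1341 -1.9382] M [ 0.065  -0.0114  0.0102] gap 0.0082 q [-0.4318  0.1732  0.1271  1.5285  0.0005 -1.9506]
```

View pics/w24.png

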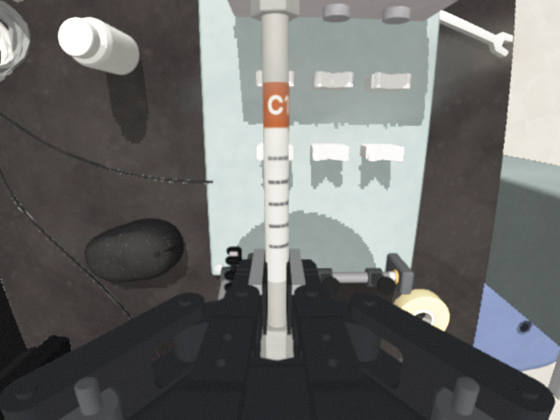

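View pics/s24.png

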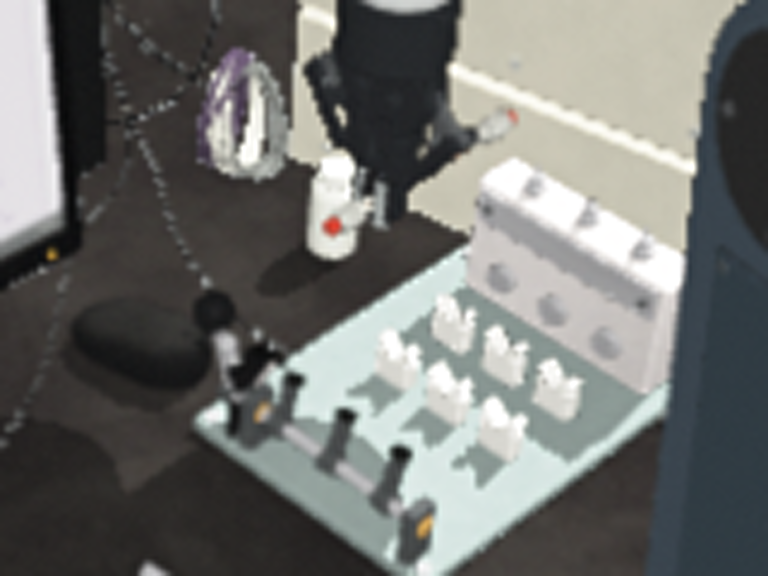

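Run:
```python
from h import *
p=read_camera("wrist"); crop(p,"w24c.png",240,0,420,200,4)
```

```text
(no output)
```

View pics/w24c.png

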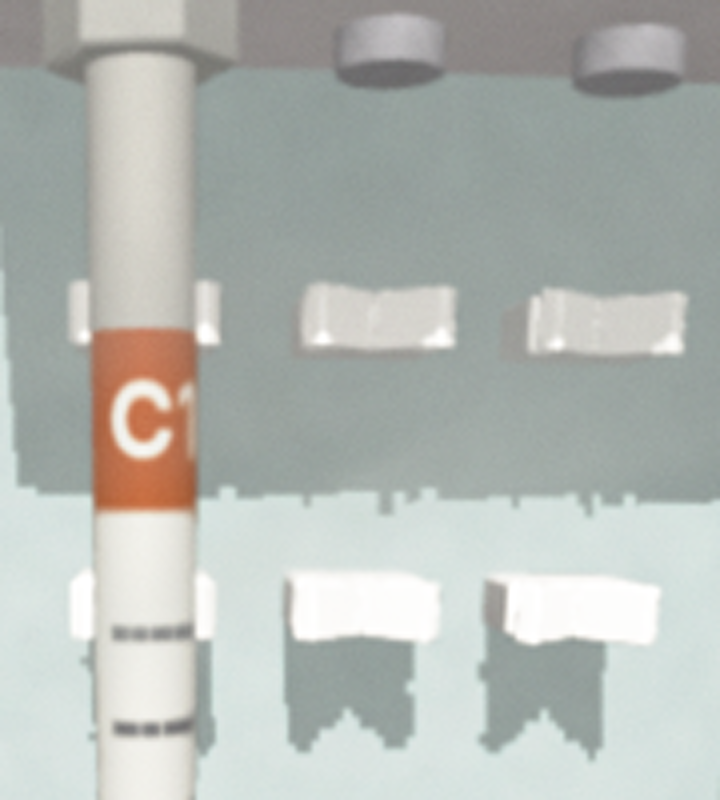

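Run:
```python
from h import *
p=read_camera("wrist")
f=lambda u,v:(240+u/4,v/4)
P=ray(p,[f(144.5,312),f(143,605),f(381,318),f(366,605),f(615,323),f(583,608)],0.047); print(P)
W=ray(p,[f(70,312),f(219,312),f(72,605),f(214,605)],0.047); print(W)
S=ray(p,[f(390,65),f(628,75)],0.042); print("seat",S)
# tip & tilt of held column
s,R=st()
A=P[0::2].mean(0)-P[1::2].mean(0); print(A, np.arctan2(A[0],-A[1]))
print("held", ray(p,[f(143,60),f(146,600)],s["position"][2]+.0105))
sc=read_camera("scene"); x=260+512/4.8,100+117/4.8
R_,t=RT(sc); c=-R_.T@t; a=ray(sc,[x],0.1)[0]; d=a-c; k=(0.539-c[0])/d[0]; print("tip",c+k*d)
x=260+333/4.8,100+226/4.8; a=ray(sc,[x],0.1)[0]; d=a-c; k=(0.548-c[0])/d[0]; print("tip",c+k*d)
```

```text
[[ 0.5398 -0.2767  0.047 ]
 [ 0.543  -0.2182  0.047 ]
 [ 0.4923 -0.2735  0.047 ]
 [ 0.4958 -0.2159  0.047 ]
 [ 0.4444 -0.271   0.047 ]
 [ 0.4493 -0.2133  0.047 ]]
[[ 0.5547 -0.2775  0.047 ]
 [ 0.5248 -0.276   0.047 ]
 [ 0.558  -0.2189  0.047 ]
 [ 0.528  -0.2174  0.047 ]]
seat [[ 0.4889 -0.3222  0.042 ]
 [ 0.4409 -0.3192  0.042 ]]
t 36.93 pos [ 0.5463 -0.1771  0.1864] x [-0.0008  0.0005 -1.    ] y [-0.9988  0.0489  0.0008] F [ 0.3131 -0.2768 -1.4935] M [ 0.0499 -0.0402 -0.0002] gap 0.0084 q [-0.4303  0.1718  0.1283  1.5283  0.0002 -1.9522]
[-0.0039 -0.0579  0.    ] -0.06748218488018594
held [[ 0.5397 -0.2815  0.1969]
 [ 0.5418 -0.2342  0.1969]]
tip [ 0.539  -0.3124  0.1922]
tip [ 0.548  -0.1364  0.1923]
```

Call:
send_rows --rows "0 -0.001 0 -0.02 -0.01;0 0 0 -0.03 0;0 0 0 -0.03 0;0 0 0 -0.03 0;0 0 0 -0.02 0;0 0 0 -0.005 0;0 0 0 0 0;0 0 0 0 0"

```text
clock: 37.65
position: [0.5461, -0.1779, 0.0528]
tcp_rot: [0.515, -0.486, 0.514, 0.485]
contact_force: [0.4, 0.4, -1.4]
finger_gap: 0.094
```

Run:
```python
from h import *
s,R=st()
p=read_camera("wrist"); cv2.imwrite("pics/w25.png",p["color"]);
p=read_camera("scene"); crop(p,"s25.png",260,100,420,220,4.8)
```

```text
t 37.65 pos [ 0.5461 -0.1779  0.0528] x [ 0.0011 -0.0005 -1.    ] y [-0.9983  0.0584 -0.0011] F [ 0.4298  0.3632 -1.4414] M [ 0.045  -0.0097 -0.0277] gap 0.008 q [-0.4317  0.214  -0.0909  1.2647  0.     -1.9441]
```

View pics/w25.png

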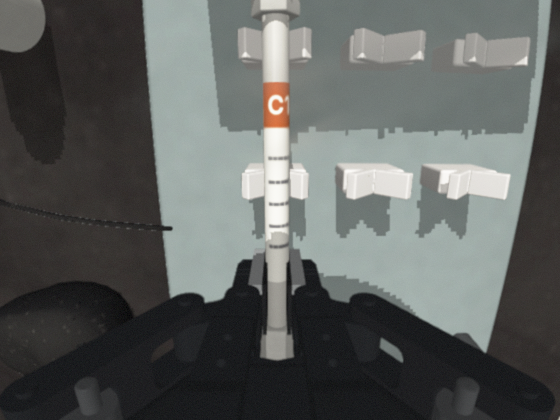

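View pics/s25.png

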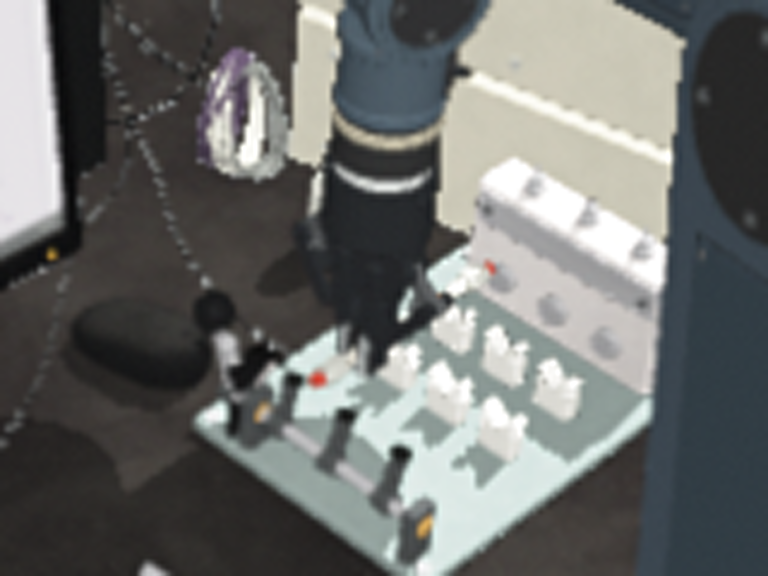

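Call:
send_rows --rows "0 0.0005 0 -0.006 0;0 0 0 -0.006 0;0 0 0 -0.004 0;0 0 0 -0.002 0;0 0 0 0 0;0 0 0 0 0"

```text
clock: 38.25
position: [0.5466, -0.1783, 0.0344]
tcp_rot: [0.515, -0.486, 0.514, 0.485]
contact_force: [2.1, -0.5, -0.1]
finger_gap: 0.089
```

Call:
send_rows --rows "0 0 0 -0.001 0;0 0 0 -0.001 0;0 0 0 0 0;0 0 0 0 0"

```text
clock: 38.58
position: [0.5468, -0.1782, 0.0334]
tcp_rot: [0.515, -0.486, 0.514, 0.484]
contact_force: [-0.3, 1.3, 5.8]
finger_gap: 0.091
```

Call:
send_rows --rows "0 -0.0001 -0.002 0.0005 0;0 -0.0001 -0.002 0 0;0 -0.0001 -0.002 0 0;0 0 0 0 0"

```text
clock: 38.92
position: [0.5465, -0.1814, 0.0336]
tcp_rot: [0.516, -0.485, 0.512, 0.486]
contact_force: [-0.4, 6.9, 7.1]
finger_gap: 0.094
```

Call:
send_rows --rows "0 -0.0001 -0.001 0 0;0 -0.0001 -0.001 0 0;0 -0.0001 -0.001 0 0;0 0 0 0 0"

```text
clock: 39.25
position: [0.5464, -0.1839, 0.0337]
tcp_rot: [0.516, -0.485, 0.512, 0.487]
contact_force: [-0.0, 7.6, 7.1]
finger_gap: 0.091
```

Call:
send_rows --rows "0 -0.0001 -0.001 0 0;0 -0.0001 -0.001 0 0;0 0 0 0 0"

```text
clock: 39.5
position: [0.5463, -0.1858, 0.0338]
tcp_rot: [0.516, -0.485, 0.512, 0.487]
contact_force: [1.2, 7.2, 7.2]
finger_gap: 0.091
```

Call:
send_rows --rows "0 0 0 0.001 0;0 -0.0001 -0.001 0 0;0 -0.0001 -0.001 0 0;0 0 0 0 0"

```text
clock: 39.83
position: [0.5461, -0.1896, 0.0341]
tcp_rot: [0.516, -0.485, 0.513, 0.486]
contact_force: [1.4, 4.7, 4.4]
finger_gap: 0.096
```

Run:
```python
from h import *
s,R=st()
p=read_camera("wrist"); cv2.imwrite("pics/w26.png",p["color"]);
p=read_camera("scene"); crop(p,"s26.png",300,110,420,200,6.4)
```

```text
t 39.83 pos [ 0.5461 -0.1896  0.0341] x [ 0.0025  0.003  -1.    ] y [-0.9983  0.0574 -0.0024] F [1.4414 4.6822 4.3945] M [ 1.0133 -0.3967  0.0279] gap 0.0082 q [-0.4522  0.2363 -0.1031  1.2304  0.0038 -1.9655]
```

View pics/w26.png

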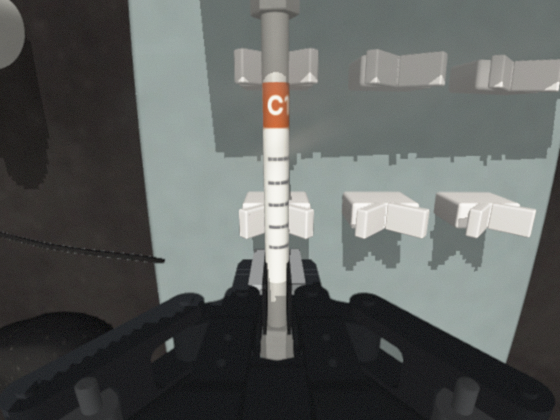

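View pics/s26.png

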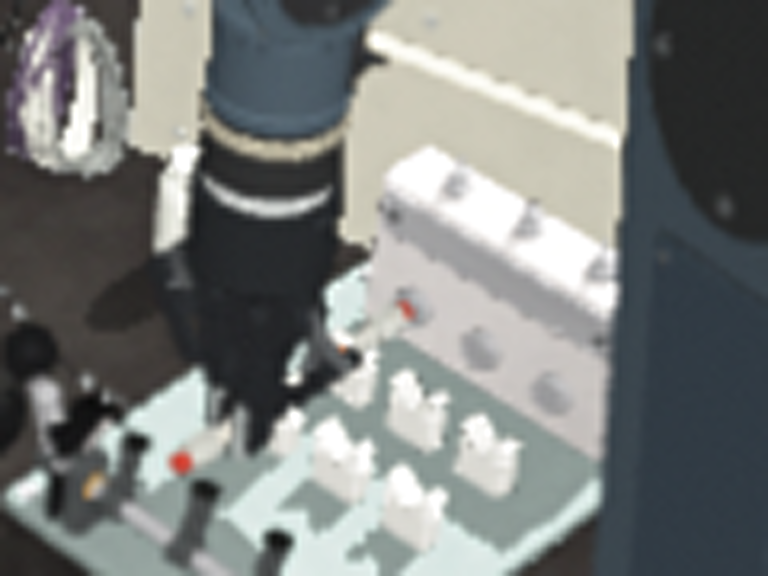

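Call:
send_rows --rows "0 -0.0001 -0.001 0 0;0 0 0 0 0"

```text
clock: 40.1
position: [0.546, -0.1903, 0.0341]
tcp_rot: [0.516, -0.485, 0.513, 0.486]
contact_force: [2.2, 6.1, 4.4]
finger_gap: 0.091
```

Call:
send_rows --rows "0 -0.0001 -0.001 0 0;0 0 0 0 0"

```text
clock: 40.27
position: [0.546, -0.1903, 0.0341]
tcp_rot: [0.516, -0.485, 0.512, 0.486]
contact_force: [1.1, 8.1, 4.5]
finger_gap: 0.091
```

Call:
send_rows --rows "0 -0.0001 -0.001 0 0;0 0 0 0 0"

```text
clock: 40.43
position: [0.546, -0.1903, 0.0341]
tcp_rot: [0.517, -0.484, 0.511, 0.487]
contact_force: [2.3, 10.3, 5.7]
finger_gap: 0.09
```

Call:
send_rows --rows "0 -0.0001 -0.001 0 0;0 0 0 0 0;0 0 0.003 0 0;0.01 0 0 0 0;0.015 0 0 0 0;0.025 0 0 0 0;0.03 0 0 0 0;0.03 0 0 0 0;0.03 0 0 0.02 0;0.03 0 0 0.03 0;0.03 0 0 0.03 0;0.03 0 0 0.03 0"

```text
clock: 41.43
position: [0.5436, -0.1922, 0.1436]
tcp_rot: [0.514, -0.484, 0.515, 0.486]
contact_force: [0.6, -1.1, 0.1]
finger_gap: 0.352
```

Run:
```python
from h import *
s,R=st()
p=read_camera("wrist"); cv2.imwrite("pics/w27.png",p["color"]);
p=read_camera("scene"); crop(p,"s27.png",180,110,420,290,3.3)
```

```text
t 41.43 pos [ 0.5436 -0.1922  0.1436] x [-0.0023  0.0003 -1.    ] y [-0.9982  0.0593  0.0023] F [ 0.6337 -1.0936  0.0593] M [-0.0211 -0.0519  0.0207] gap 0.03 q [-0.4557  0.1836  0.0568  1.4462 -0.0007 -1.9672]
```

View pics/w27.png

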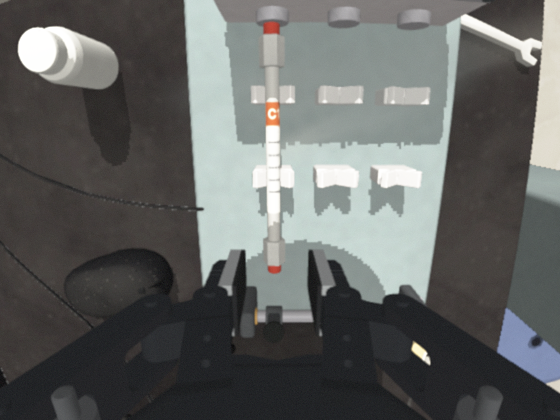

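View pics/s27.png

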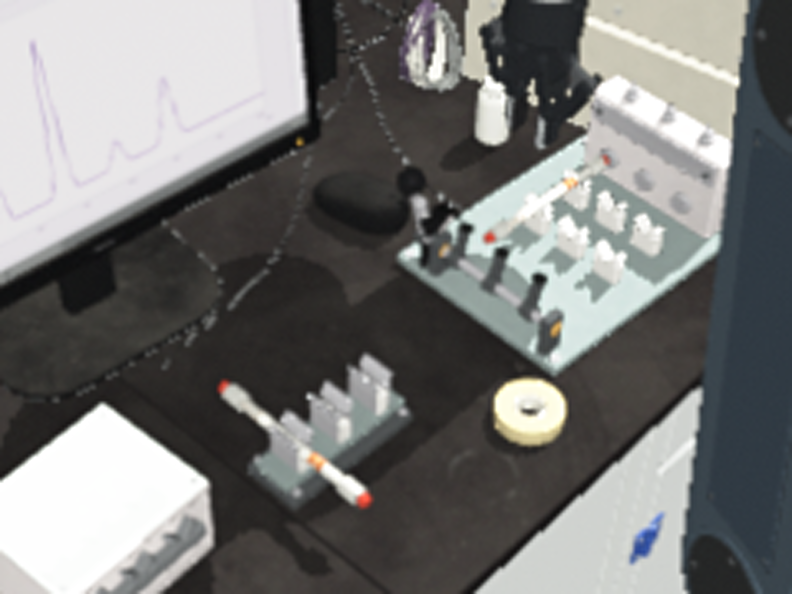

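Call:
send_rows --rows "0.03 0 0 0.03 0;0.03 0 0.02 0.02 -0.11;0.03 0 0.03 0 -0.11;0.03 0 0.03 0 -0.11;0.03 0 0.03 0 -0.11;0.03 0 0.03 0 -0.11;0.03 0 0.03 0 -0.11;0.03 0 0.03 0 -0.11;0.03 0 0.03 0 -0.11;0.03 0 0.03 0 -0.11;0.03 0 0.03 0 -0.11;0.03 -0.002 0.03 0 -0.11"

```text
clock: 42.53
position: [0.5423, 0.1289, 0.1923]
tcp_rot: [0.699, -0.105, 0.7, 0.104]
contact_force: [0.5, -0.3, -0.9]
finger_gap: 0.351
```

Call:
send_rows --rows "0.03 -0.002 0.03 0 -0.11;0.03 -0.002 0.022 0 -0.11;0.03 -0.002 0 -0.02 -0.09;0.03 0 0 -0.02 0;0.03 0 0 0 0;0.03 0 0 0 0"

```text
clock: 43.03
position: [0.5351, 0.1795, 0.1511]
tcp_rot: [0.705, 0.002, 0.709, -0.003]
contact_force: [-0.2, -0.2, 0.4]
finger_gap: 0.352
```

Run:
```python
from h import *
s,R=st()
p=read_camera("wrist"); cv2.imwrite("pics/w28.png",p["color"]);
```

```text
t 43.03 pos [0.5351 0.1795 0.1511] x [-0.0047 -0.0014 -1.    ] y [ 0.0077  1.     -0.0014] F [-0.2216 -0.2115  0.3785] M [ 0.0203 -0.0253 -0.0143] gap 0.03 q [ 0.2051  0.1533  0.0377  1.46   -0.0004  0.2127]
```

View pics/w28.png

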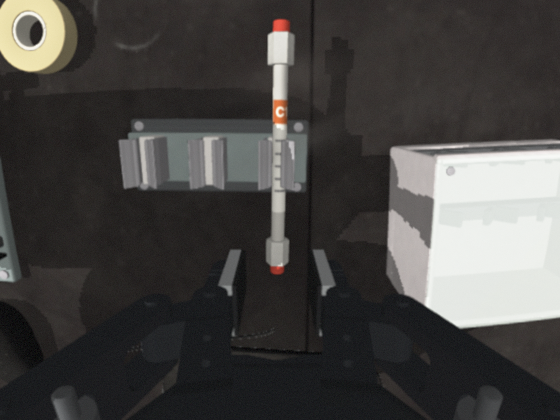

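Run:
```python
from h import *
s,R=st()
p=read_camera("wrist")
c=ray(p,[(282,21),(277,273)],0.052); d=c[1]-c[0]; print(c,c.mean(0),np.arctan2(d[1],d[0]),np.linalg.norm(d)); d/=np.linalg.norm(d); print(c.mean(0)+.042*d)
```

```text
t 43.08 pos [0.5362 0.1795 0.1528] x [-0.0017 -0.0007 -1.    ] y [ 0.0081  1.     -0.0007] F [-0.0084  0.6335  0.3461] M [-0.0243  0.0021 -0.0038] gap 0.0299 q [ 0.2046  0.1525  0.0399  1.4601 -0.0003  0.2128]
[[0.4014 0.185  0.052 ]
 [0.5863 0.1802 0.052 ]] [0.4939 0.1826 0.052 ] -0.025967891586536097 0.1848988391491301
[0.5359 0.1815 0.052 ]
```

Call:
send_rows --rows "0.03 -0.001 0.0015 -0.02 -0.01;0.03 0 0 -0.02 0;0.03 0 0 -0.02 0;0.03 0 0 -0.02 0;0.03 0 0 -0.02 0;0.03 0 0 -0.01 0;0.03 0 0 0 0;0.02 0 0 0 0;0.015 0 0 0 0;0 0 0 0 0;0 0 0 0 0;0 0 0 0 0"

```text
clock: 44.13
position: [0.5373, 0.1814, 0.0454]
tcp_rot: [0.709, 0.006, 0.706, -0.006]
contact_force: [0.3, -1.5, 4.3]
finger_gap: 0.091
```

Call:
send_rows --rows "0 0 0 0 0;0 0 0 0 0;0 0 0 0.003 0;0 0 0 0.003 0;0 0 0 0.003 0;0 0 0 0.003 0;0 0 0 0.003 0;0 0 0 0.003 0;0 0 0 0.003 0;0 0 0 0.003 0;0 0 0 0.004 0;0 0 0 0.005 0"

```text
clock: 45.13
position: [0.5357, 0.1822, 0.0775]
tcp_rot: [0.707, 0.007, 0.707, -0.006]
contact_force: [-0.1, 0.1, -1.0]
finger_gap: 0.089
```

Call:
send_rows --rows "0 0 0 0.01 0;0 0 0 0.02 0;0 0 0 0.02 0;0 0 0 0.03 0;0 0 0 0.03 0;0 0 0 0 0;0 0 0 0 0"

```text
clock: 45.72
position: [0.5377, 0.1822, 0.1909]
tcp_rot: [0.71, 0.007, 0.704, -0.006]
contact_force: [-0.1, -0.6, -1.6]
finger_gap: 0.089
```

Run:
```python
from h import *
s,R=st()
p=read_camera("wrist"); cv2.imwrite("pics/w29.png",p["color"]);
p=read_camera("scene"); crop(p,"s29.png",180,110,420,290,3.3)
```

```text
t 45.72 pos [0.5377 0.1822 0.1909] x [ 0.0078  0.002  -1.    ] y [0.0176 0.9998 0.0021] F [-0.1176 -0.5603 -1.5736] M [ 0.0279 -0.0243  0.0346] gap 0.0076 q [0.2085 0.1447 0.1069 1.5249 0.0003 0.2261]
```

View pics/w29.png

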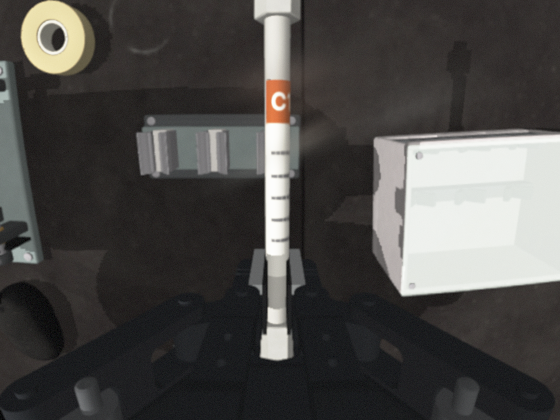

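View pics/s29.png

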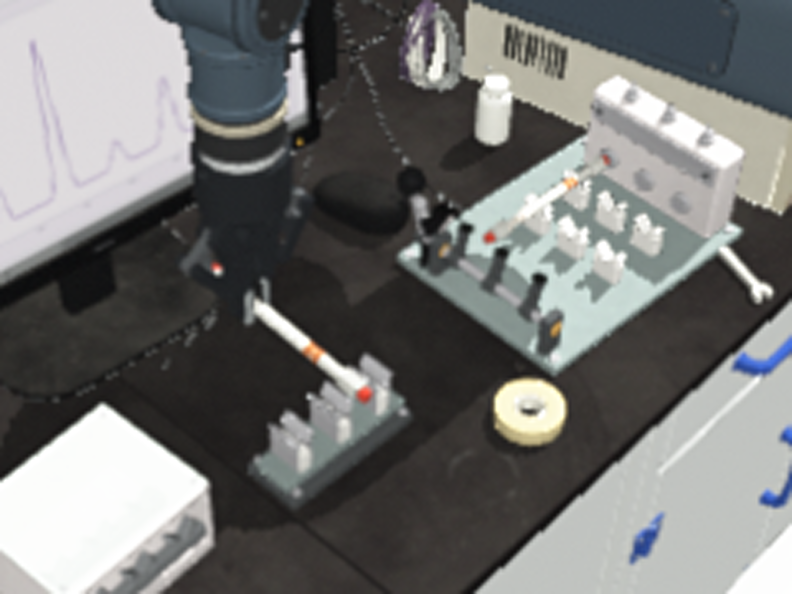

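Run:
```python
from h import *
s,R=st()
p=read_camera("scene"); print(ontoy(p,(180+367/3.3,110+395/3.3),0.1835)); print(ontoy(p,(180+217/3.3,110+270/3.3),0.181))
print(proj(p,[[0.4026,0.1835,.198]]))
```

```text
t 45.82 pos [0.5355 0.1817 0.1866] x [ 0.0003  0.0003 -1.    ] y [0.0177 0.9998 0.0003] F [ 0.056   0.0399 -1.4719] M [-0.0207 -0.0641  0.0507] gap 0.0081 q [0.2084 0.1472 0.1012 1.5244 0.0002 0.2261]
[0.4025 0.1835 0.1875]
[0.5744 0.181  0.2031]
[[291.239 226.891]]
```

Call:
send_rows --rows "0 -0.006 -0.02 0 0.1;0 -0.006 -0.026 0 0.11;0 -0.006 -0.026 0 0.11;0 -0.006 -0.026 0 0.11;0 -0.006 -0.026 0 0.11;0 -0.006 -0.026 0 0.11;0 -0.006 -0.026 0 0.11;0 -0.006 -0.026 0 0.11;0 -0.006 -0.026 0 0.11;0 -0.006 -0.026 0 0.11;0 -0.006 -0.026 0 0.11;0 -0.006 -0.026 0 0.11"

```text
clock: 46.87
position: [0.462, -0.125, 0.1844]
tcp_rot: [0.563, -0.426, 0.564, 0.428]
contact_force: [0.0, 0.2, -1.9]
finger_gap: 0.093
```

Call:
send_rows --rows "0 -0.006 -0.026 0 0.11;0 -0.006 -0.025 0 0.11;0 0 0 0 0;0 0 0 0 0;0 0 0 0 0"

```text
clock: 47.28
position: [0.4508, -0.1747, 0.1849]
tcp_rot: [0.515, -0.484, 0.515, 0.486]
contact_force: [0.3, -0.2, -2.4]
finger_gap: 0.089
```

Run:
```python
from h import *
s,R=st()
p=read_camera("wrist"); cv2.imwrite("pics/w30.png",p["color"]);
p=read_camera("scene"); crop(p,"s30.png",260,100,420,220,4.8)
```

```text
t 47.28 pos [ 0.4508 -0.1747  0.1849] x [-0.0023  0.0023 -1.    ] y [-0.9982  0.0599  0.0025] F [ 0.2962 -0.1715 -2.3929] M [0.0457 0.0084 0.0002] gap 0.0076 q [-0.509  -0.0625 -0.1187  1.5178  0.0008 -2.0198]
```

View pics/w30.png

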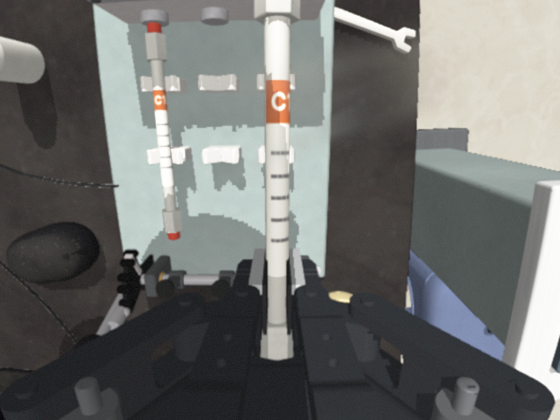

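View pics/s30.png

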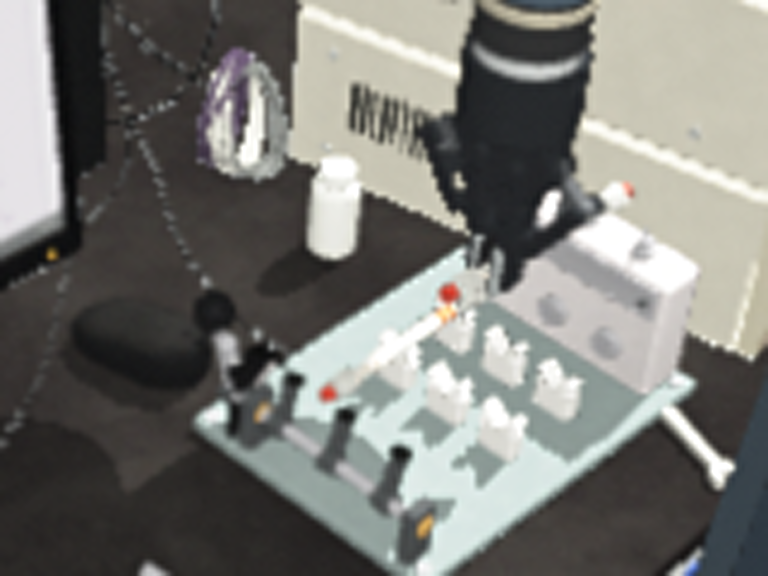

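Call:
send_rows --rows "0 0 0 -0.02 0;0 0 0 -0.03 0;0 0 0 -0.03 0;0 0 0 -0.03 0;0 0 0 -0.02 0;0 0 0 -0.004 0;0 0 0 0 0;0 0 0 0 0"

```text
clock: 48.05
position: [0.4523, -0.1751, 0.0533]
tcp_rot: [0.514, -0.486, 0.514, 0.485]
contact_force: [-0.5, 0.4, -1.9]
finger_gap: 0.088
```

Run:
```python
from h import *
s,R=st()
p=read_camera("wrist"); cv2.imwrite("pics/w31.png",p["color"]);
p=read_camera("scene"); crop(p,"s31.png",300,110,430,208,6)
```

```text
t 48.05 pos [ 0.4523 -0.1751  0.0533] x [ 0.001  -0.0005 -1.    ] y [-0.9983  0.0576 -0.001 ] F [-0.5144  0.3512 -1.8838] M [ 0.0595 -0.0854  0.0045] gap 0.0075 q [-0.5078 -0.0134 -0.3356  1.2475  0.0001 -2.021 ]
```

View pics/w31.png

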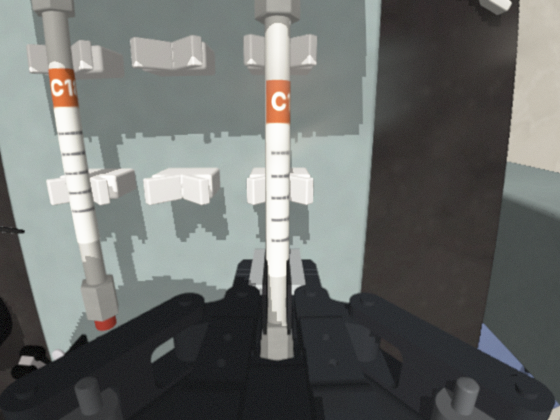

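View pics/s31.png

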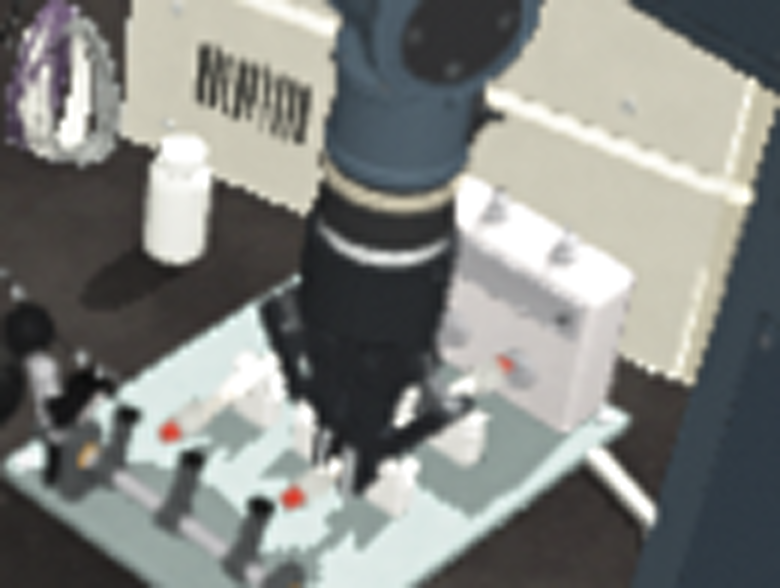

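Call:
send_rows --rows "0 -0.001 0 -0.005 0;0 0 0 -0.005 0;0 0 0 -0.004 0;0 0 0 -0.002 0;0 0 0 0 0;0 0 0 0 0"

```text
clock: 48.65
position: [0.4511, -0.1758, 0.0369]
tcp_rot: [0.515, -0.486, 0.514, 0.485]
contact_force: [-1.1, 0.9, 1.4]
finger_gap: 0.092
```

Call:
send_rows --rows "0 0 0 -0.001 0;0 0 0 -0.001 0;0 0 0 -0.001 0;0 0 0 0 0"

```text
clock: 48.98
position: [0.4513, -0.1758, 0.0355]
tcp_rot: [0.515, -0.486, 0.514, 0.484]
contact_force: [-2.4, 3.0, 10.7]
finger_gap: 0.092
```

Call:
send_rows --rows "0 0 0 -0.001 0;0 0 0 -0.001 0;0 0 0 0 0"

```text
clock: 49.23
position: [0.4515, -0.1757, 0.0344]
tcp_rot: [0.515, -0.486, 0.514, 0.484]
contact_force: [-4.2, 3.0, 15.5]
finger_gap: 0.091
```

Run:
```python
from h import *
s,R=st()
p=read_camera("wrist"); cv2.imwrite("pics/w32.png",p["color"]);
p=read_camera("scene"); crop(p,"s32.png",320,130,410,198,8)
```

```text
t 49.23 pos [ 0.4515 -0.1757  0.0344] x [ 0.0021 -0.0011 -1.    ] y [-0.9983  0.0587 -0.0021] F [-4.2075  3.0166 15.4601] M [ 0.3311  0.8176 -0.1132] gap 0.0078 q [-0.5098 -0.0013 -0.3626  1.2071  0.0001 -2.0218]
```

View pics/w32.png

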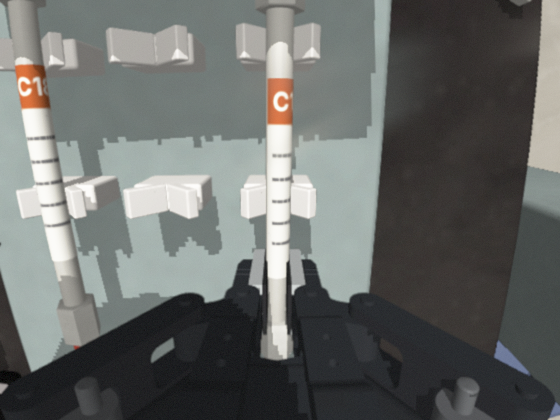

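View pics/s32.png

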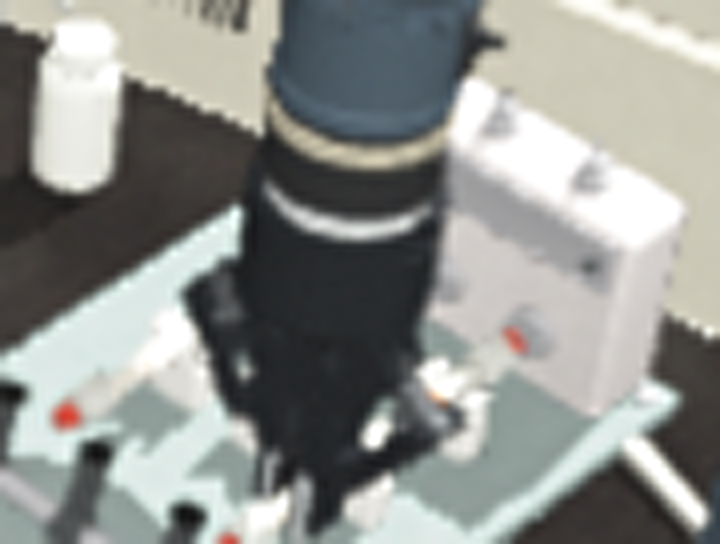

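Call:
send_rows --rows "0 0 0 0.002 0;0.01 0 0 0 0;0.014 0 0 0 0;0.02 0 0 0 0;0.02 0 0 -0.002 0;0.02 0 0 0 0"

```text
clock: 49.83
position: [0.4499, -0.1751, 0.0302]
tcp_rot: [0.514, -0.485, 0.515, 0.486]
contact_force: [0.3, 0.2, -0.3]
finger_gap: 0.237
```

Run:
```python
from h import *
s,R=st()
p=read_camera("wrist"); cv2.imwrite("pics/w33.png",p["color"]);
```

```text
t 49.83 pos [ 0.4499 -0.1751  0.0302] x [-0.0015  0.0009 -1.    ] y [-0.9983  0.0587  0.0016] F [ 0.3153  0.1569 -0.2565] M [ 0.0567  0.0335 -0.0042] gap 0.0203 q [-0.5102  0.0024 -0.3676  1.2025  0.0001 -2.0223]
```

View pics/w33.png

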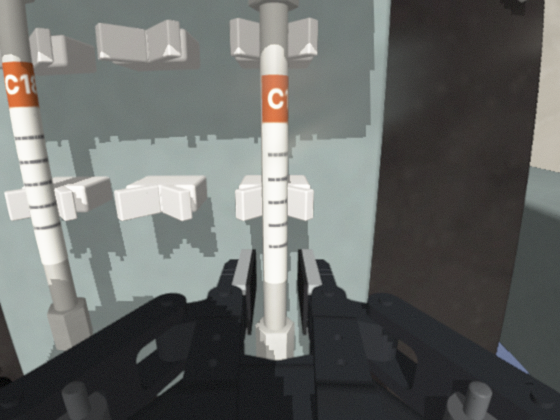

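Call:
send_rows --rows "0.02 0 0 0.001 0;0.015 0 0 0 0;0 0 0 0 0;0 0 0 0 0;0 0 0 0 0;0 0 0 0 0"

```text
clock: 50.38
position: [0.4508, -0.1755, 0.0324]
tcp_rot: [0.515, -0.485, 0.514, 0.485]
contact_force: [1.1, -0.8, 0.1]
finger_gap: 0.096
```

Call:
send_rows --rows "0 0 0 0.001 0;0 -0.0001 -0.002 0 0;0 -0.0001 -0.002 0 0;0 -0.0001 -0.002 0 0;0 0 0 0 0"

```text
clock: 50.8
position: [0.4501, -0.1819, 0.0331]
tcp_rot: [0.514, -0.485, 0.515, 0.485]
contact_force: [1.1, -0.6, -1.5]
finger_gap: 0.097
```

Call:
send_rows --rows "0 -0.0001 -0.001 0 0;0 -0.0001 -0.001 0 0;0 0 0 0 0"

```text
clock: 51.05
position: [0.45, -0.1831, 0.0331]
tcp_rot: [0.515, -0.485, 0.514, 0.485]
contact_force: [-0.0, 1.1, -1.1]
finger_gap: 0.096
```

Call:
send_rows --rows "0 -0.0001 -0.001 0 0;0 0 0 0 0"

```text
clock: 51.22
position: [0.4499, -0.1832, 0.0331]
tcp_rot: [0.515, -0.484, 0.514, 0.486]
contact_force: [0.6, 4.4, -0.2]
finger_gap: 0.091
```

Call:
send_rows --rows "0 -0.0001 -0.001 0 0;0 0 0 0 0"

```text
clock: 51.38
position: [0.4499, -0.1832, 0.033]
tcp_rot: [0.515, -0.484, 0.513, 0.487]
contact_force: [1.2, 7.6, -0.2]
finger_gap: 0.098
```

Call:
send_rows --rows "0 -0.0001 -0.001 0 0;0 0 0 0 0"

```text
clock: 51.55
position: [0.4499, -0.1832, 0.033]
tcp_rot: [0.516, -0.484, 0.512, 0.487]
contact_force: [2.1, 9.1, 1.0]
finger_gap: 0.095
```

Call:
send_rows --rows "0 0 0 -0.001 0;0 -0.0001 -0.001 -0.001 0;0 0 0 0 0"

```text
clock: 51.8
position: [0.4504, -0.1833, 0.0322]
tcp_rot: [0.517, -0.484, 0.511, 0.488]
contact_force: [1.2, 12.5, 6.0]
finger_gap: 0.095
```

Call:
send_rows --rows "0 0 0.003 0.0005 0;0.01 0 0 0 0;0.015 0 0 0 0;0.025 0 0 0 0;0.03 0 0 0 0;0.03 0 0 0 0;0.03 0 0 0.02 0;0.03 0 0 0.03 0;0.03 0 0 0.03 0;0.03 0 0 0.03 0;0.03 0 0 0 0;0.03 0 0 0 0"

```text
clock: 52.8
position: [0.4514, -0.1858, 0.1445]
tcp_rot: [0.515, -0.487, 0.514, 0.483]
contact_force: [-0.2, -0.4, -0.1]
finger_gap: 0.35
```

View pics/w34.png

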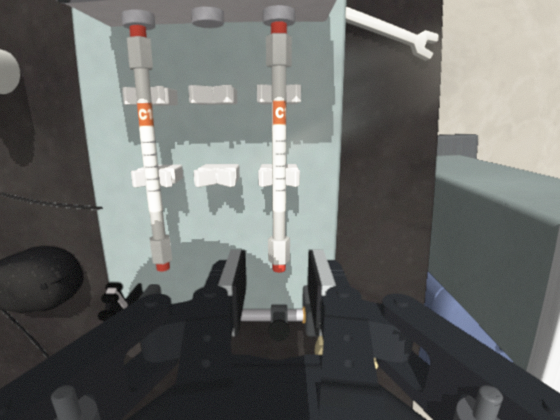

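View pics/w34c.png

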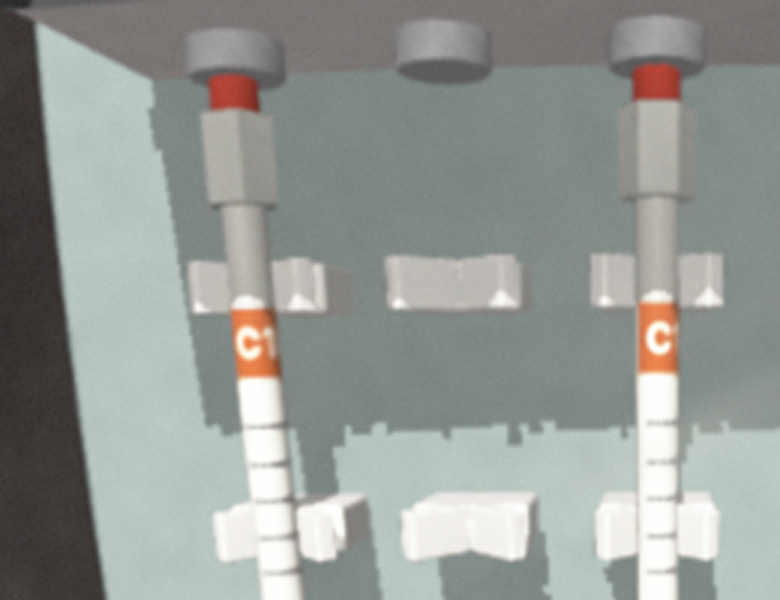

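Call:
send_rows --rows "0.03 0 0 0.02 0;0.02 0 0 0.03 0;0.01 0.01 0.02 0.005 0;0 0.02 0.02 0 0;0 0.02 0.02 0 0;0 0.02 0.02 0 0;0 0.02 0.02 0 0;0 0.02 0.02 0 0;0 0.02 0.02 0 0;0 0.018 0.016 0 0;0 0 0 0 0;0 0 0 0 0"

```text
clock: 53.85
position: [0.597, -0.0276, 0.1938]
tcp_rot: [0.513, -0.484, 0.515, 0.487]
contact_force: [0.1, 0.3, -0.1]
finger_gap: 0.001
```

Run:
```python
from h import *
s,R=st()
p=read_camera("wrist"); cv2.imwrite("pics/w35.png",p["color"]);
for t in ["lever_knob"]:
    for r in spot_in(t,p)[:3]: print(t,round(r["conf"],2),w(p,r["point"]),proj(p,w(p,r["point"]))[0])
p=read_camera("scene"); crop(p,"s35.png",270,120,410,225,5.5)
```

```text
t 53.85 pos [ 0.597  -0.0276  0.1938] x [-0.005   0.0002 -1.    ] y [-0.9984  0.0567  0.005 ] F [ 0.0921  0.3115 -0.0932] M [-0.0576 -0.0059  0.0161] gap 0.0001 q [-0.1581  0.2386  0.2204  1.5576 -0.0006 -1.6722]
lever_knob 0.68 [ 0.5419 -0.0929  0.0764] [340.9907 118.8946]
```

View pics/w35.png

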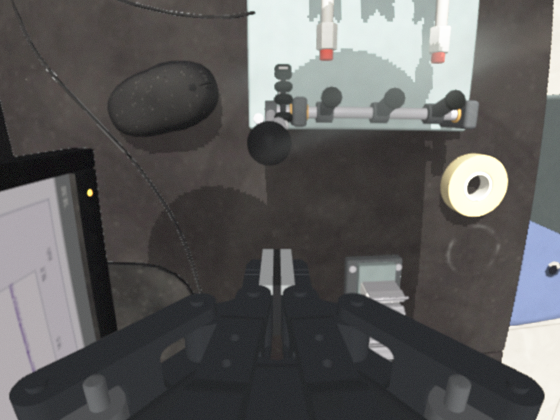

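View pics/s35.png

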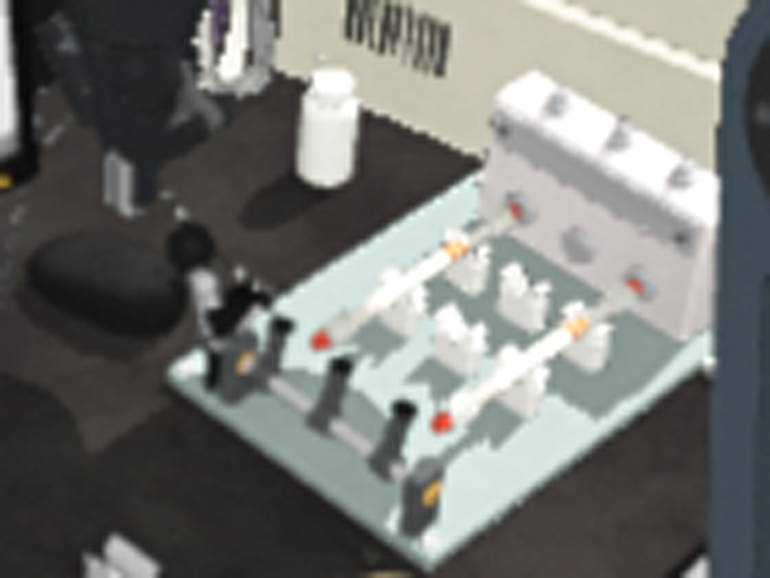

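Run:
```python
from h import *
s,R=st()
p=read_camera("wrist")
print("knob",ray(p,[(269,143)],0.123)); print("pivot~",ray(p,[(278,113),(300,113),(450,113)],0.042))
sc=read_camera("scene"); print("scene knob",ray(sc,[(270+191/5.5,120+244/5.5)],0.123))
print("monitor corner", ray(p,[(92,150)],0.15),ray(p,[(92,150)],0.25))
```

```text
t 54.0 pos [ 0.5966 -0.0291  0.1957] x [-0.0025 -0.0001 -1.    ] y [-0.9982  0.0594  0.0025] F [ 0.6637 -0.5288  0.2545] M [-0.0407  0.012  -0.0291] gap -0.0001 q [-0.1607  0.235   0.2198  1.5581 -0.0005 -1.672 ]
knob [[ 0.5964 -0.0827  0.123 ]]
pivot~ [[ 0.589  -0.1017  0.042 ]
 [ 0.57   -0.1006  0.042 ]
 [ 0.4367 -0.0946  0.042 ]]
scene knob [[ 0.6003 -0.0864  0.123 ]]
monitor corner [[ 0.6967 -0.0878  0.15  ]] [[ 0.6382 -0.0938  0.25  ]]
```

Run:
```python
from h import *
p=read_camera("wrist"); sc=read_camera("scene")
def P(p):
    R,t=RT(p); return np.c_[R,t]
u=lambda p,uv: cv2.undistortPoints(np.array([[uv]],float),p["K"],np.array(p["distortion"],float)).reshape(2,1)
X=cv2.triangulatePoints(P(p),P(sc),u(p,(90,192)),u(sc,(180+300/3.3,110+143/3.3))); X=X[:3]/X[3]; print("LED",X.T, proj(p,X.T),proj(sc,X.T))
X=cv2.triangulatePoints(P(p),P(sc),u(p,(269,143)),u(sc,(270+191/5.5,120+244/5.5))); X=X[:3]/X[3]; print("knob",X.T, proj(p,X.T),proj(sc,X.T))
```

```text
LED [[ 0.7244 -0.0576  0.1154]] [[ 91.6423 191.1092]] [[270.5638 153.0139]]
knob [[ 0.597 -0.083  0.127]] [[268.6593 143.2908]] [[304.8168 164.3759]]
```

Run:
```python
import numpy as np
px,py,pz=0.5957,-0.105,0.042
for a in [0,.1,.2,.3,.4,.5,.6,.7,.8,.9,1.0,1.1,1.2,1.3,1.36]:
    f=a-.262; ky=py-.084*np.sin(f); kz=pz+.084*np.cos(f)
    y=ky+.014*np.cos(f)+.011; z=kz+.014*np.sin(f)+.008
    print(a,"knob",round(ky,4),round(kz,4),"tcp",round(px+0.06*(y-py),4),round(y,4),round(z,4))
```

```text
0 knob -0.0832 0.1231 tcp 0.5985 -0.0587 0.1275
0.1 knob -0.0915 0.1249 tcp 0.598 -0.0666 0.1306
0.2 knob -0.0998 0.1258 tcp 0.5975 -0.0748 0.133
0.3 knob -0.1082 0.1259 tcp 0.597 -0.0832 0.1345
0.4 knob -0.1166 0.1252 tcp 0.5965 -0.0917 0.1351
0.5 knob -0.1248 0.1236 tcp 0.596 -0.1002 0.1349
0.6 knob -0.1329 0.1212 tcp 0.5955 -0.1086 0.1339
0.7 knob -0.1406 0.1181 tcp 0.595 -0.1169 0.132
0.8 knob -0.148 0.1141 tcp 0.5945 -0.125 0.1293
0.9 knob -0.155 0.1095 tcp 0.594 -0.1328 0.1258
1.0 knob -0.1615 0.1041 tcp 0.5936 -0.1402 0.1216
1.1 knob -0.1674 0.0982 tcp 0.5932 -0.1471 0.1166
1.2 knob -0.1727 0.0917 tcp 0.5928 -0.1535 0.111
1.3 knob -0.1774 0.0847 tcp 0.5924 -0.1592 0.1047
1.36 knob -0.1798 0.0803 tcp 0.5923 -0.1624 0.1007
```

Call:
send_rows --rows "0 0.001 0 -0.02 0;0 0.001 0 -0.02 0;0 0 0 -0.02 0;0 0 -0.005 -0.01 0;0 0 -0.005 0 0;0 0 -0.005 0 0;0 0 0 0 0"

```text
clock: 54.78
position: [0.6004, -0.0451, 0.1283]
tcp_rot: [0.515, -0.486, 0.514, 0.484]
contact_force: [0.2, -0.6, 0.8]
finger_gap: -0.0
```

Call:
send_rows --rows "0 0 -0.005 0.001 0;0 0 -0.005 0.001 0;0 0 -0.005 0.001 0;0 0 -0.005 0.001 0;0 0 0 0 0"

```text
clock: 55.2
position: [0.6004, -0.0631, 0.1325]
tcp_rot: [0.516, -0.485, 0.513, 0.485]
contact_force: [0.1, 1.4, 2.6]
finger_gap: 0.0
```

Call:
send_rows --rows "0 -0.0005 -0.004 -0.001 0;0 0 -0.004 0 0;0 -0.0005 -0.004 0 0;0 0 -0.004 0 0;0 0 0 0 0"

```text
clock: 55.62
position: [0.5985, -0.081, 0.1293]
tcp_rot: [0.514, -0.485, 0.515, 0.485]
contact_force: [0.5, 1.0, -0.0]
finger_gap: -0.002
```

Call:
send_rows --rows "0 -0.0005 -0.004 0 0;0 0 -0.004 0 0;0 -0.0005 -0.004 0 0;0 0 -0.004 0 0;0 0 0 0 0"

```text
clock: 56.03
position: [0.5973, -0.0957, 0.1294]
tcp_rot: [0.514, -0.485, 0.515, 0.485]
contact_force: [-0.5, 0.5, 0.1]
finger_gap: -0.002
```

Run:
```python
from h import *
s,R=st()
p=read_camera("wrist"); cv2.imwrite("pics/w36.png",p["color"]);
p=read_camera("scene"); crop(p,"s36.png",270,120,410,225,5.5)
```

```text
t 56.03 pos [ 0.5973 -0.0957  0.1294] x [-0.0009  0.0005 -1.    ] y [-0.9983  0.0588  0.0009] F [-0.4906  0.5073  0.0794] M [-0.012   0.0092  0.0057] gap -0.0001 q [-0.2697  0.2595  0.1175  1.4298  0.0002 -1.7818]
```

View pics/w36.png

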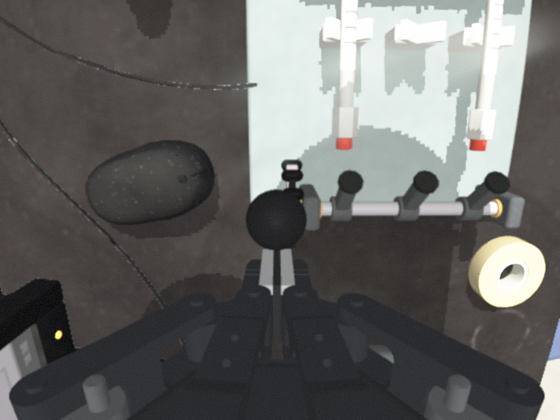

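View pics/s36.png

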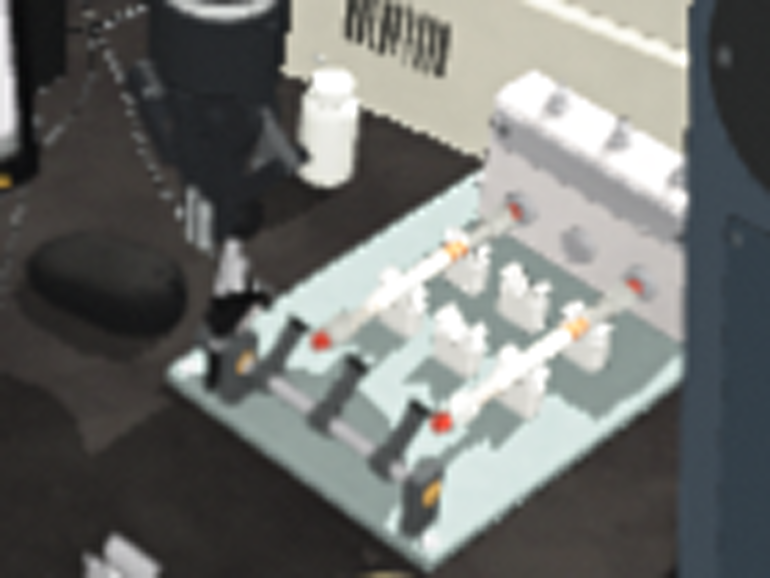

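Call:
send_rows --rows "0 0 -0.0043 0.0005 0;0 -0.0005 -0.0043 0.0005 0;0 0 -0.0043 0 0;0 -0.0005 -0.004 0 0;0 0 -0.004 -0.001 0;0 0 -0.004 -0.001 0;0 -0.0005 -0.004 -0.001 0;0 0 0 0 0"

```text
clock: 56.8
position: [0.5961, -0.1257, 0.1275]
tcp_rot: [0.514, -0.485, 0.515, 0.485]
contact_force: [-0.2, -0.1, 0.8]
finger_gap: -0.006
```

Call:
send_rows --rows "0 0 -0.004 -0.0015 0;0 -0.0005 -0.004 -0.002 0;0 0 -0.004 -0.002 0;0 0 -0.0035 -0.002 0;0 0 0 0 0"

```text
clock: 57.22
position: [0.5953, -0.1408, 0.1194]
tcp_rot: [0.514, -0.485, 0.515, 0.485]
contact_force: [-0.1, -0.2, 0.0]
finger_gap: 0.001
```

Run:
```python
from h import *
s,R=st()
p=read_camera("wrist"); cv2.imwrite("pics/w37.png",p["color"]);
p=read_camera("scene"); crop(p,"s37.png",270,120,410,225,5.5)
```

```text
t 57.22 pos [ 0.5953 -0.1408  0.1194] x [-0.0011 -0.0003 -1.    ] y [-0.9982  0.0596  0.0011] F [-0.0916 -0.2152  0.0172] M [ 0.0401  0.0298 -0.0179] gap 0.0001 q [-0.3415  0.2799  0.1222  1.414  -0.0007 -1.8527]
```

View pics/w37.png

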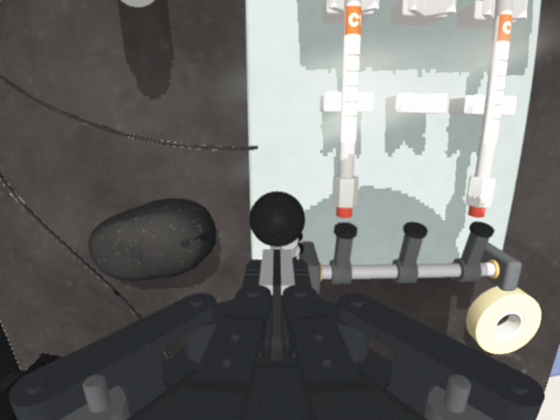

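View pics/s37.png

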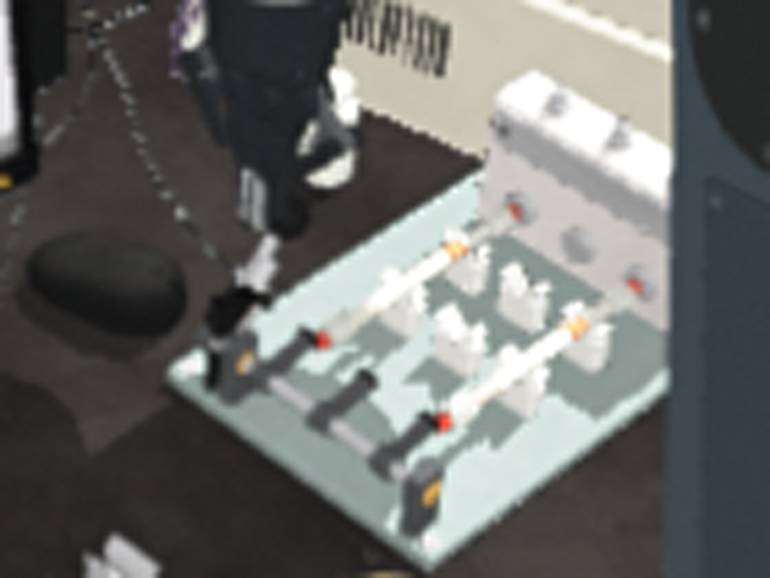

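Call:
send_rows --rows "0 0 -0.003 -0.002 0;0 0 -0.003 -0.002 0;0 0 -0.003 -0.0025 0;0 0 -0.003 -0.003 0;0 0 0 0 0"

```text
clock: 57.73
position: [0.5954, -0.1527, 0.1098]
tcp_rot: [0.514, -0.485, 0.515, 0.485]
contact_force: [0.5, -0.8, -0.5]
finger_gap: -0.002
```

Call:
send_rows --rows "0 0 -0.003 -0.003 0;0 0 -0.002 -0.002 0;0 0 0 0 0"

```text
clock: 57.98
position: [0.5953, -0.1575, 0.1047]
tcp_rot: [0.514, -0.485, 0.515, 0.485]
contact_force: [-0.2, 0.0, 0.3]
finger_gap: -0.003
```

Run:
```python
from h import *
s,R=st()
p=read_camera("wrist"); cv2.imwrite("pics/w38.png",p["color"]);
print("knob at z .088", ray(p,[(277,219)],0.088))
p=read_camera("scene"); crop(p,"s38.png",270,120,410,225,5.5)
```

```text
t 57.98 pos [ 0.5953 -0.1575  0.1047] x [-0.0013 -0.0001 -1.    ] y [-0.9982  0.0593  0.0013] F [-0.171   0.0105  0.3135] M [ 0.0078 -0.0007  0.004 ] gap -0.0002 q [-0.3671  0.2955  0.1116  1.3881 -0.0006 -1.8787]
knob at z .088 [[ 0.5922 -0.1781  0.088 ]]
```

View pics/w38.png

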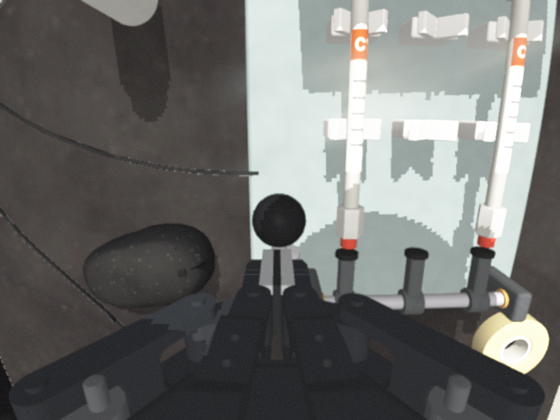

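View pics/s38.png

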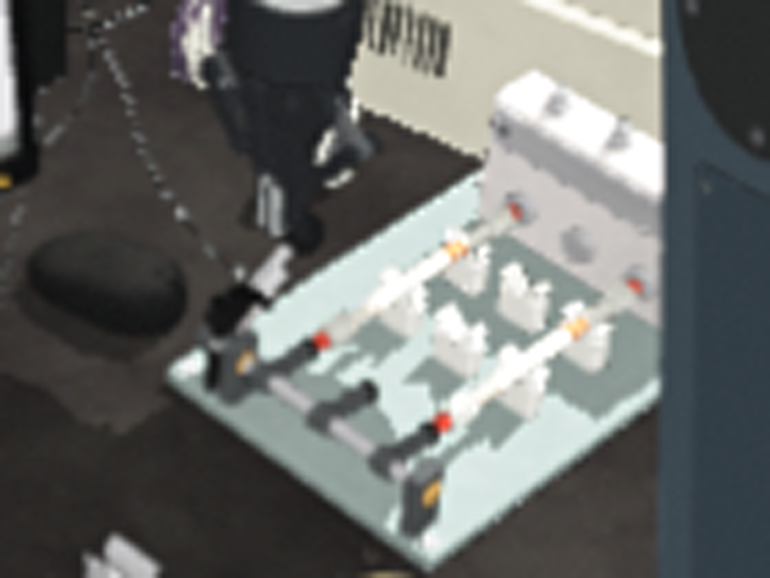

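Call:
send_rows --rows "0 0 -0.001 -0.001 0;0 0 0 0 0"

```text
clock: 58.25
position: [0.5957, -0.158, 0.1047]
tcp_rot: [0.514, -0.485, 0.514, 0.485]
contact_force: [-0.2, 1.2, 0.3]
finger_gap: 0.001
```

Call:
send_rows --rows "0 0 -0.001 -0.0015 0;0 0 0 0 0"

```text
clock: 58.42
position: [0.5957, -0.1589, 0.1031]
tcp_rot: [0.514, -0.485, 0.514, 0.485]
contact_force: [0.1, -0.4, 0.9]
finger_gap: 0.001
```

Call:
send_rows --rows "0 0 -0.0005 -0.001 0;0 0 0 0 0"

```text
clock: 58.58
position: [0.5956, -0.1594, 0.1021]
tcp_rot: [0.514, -0.485, 0.514, 0.485]
contact_force: [-0.0, -0.3, 0.4]
finger_gap: -0.002
```

Call:
send_rows --rows "0 0 0.005 0.005 0;0 0 0.01 0.02 0;0 0 0.02 0.02 0;0 0 0.02 0.02 0;0 0 0.02 0.02 0;0 0 0.02 0.01 0;0 0 0.01 0 0;0 0 0 0 0;0 0 0 0 0"

```text
clock: 59.33
position: [0.5954, -0.0541, 0.1965]
tcp_rot: [0.514, -0.485, 0.515, 0.486]
contact_force: [-0.8, 0.8, 0.0]
finger_gap: -0.003
```

Run:
```python
from h import *
s,R=st()
p=read_camera("wrist"); cv2.imwrite("pics/w39.png",p["color"]); crop(p,"w39c.png",200,0,400,150,4)
for n in ["lever_knob"]:
    for r in spot_in(n,p)[:2]: print(round(r["conf"],2),w(p,r["point"]))
p2=read_camera("scene"); crop(p2,"s39.png",280,130,400,220,6.4)
```

```text
t 59.33 pos [ 0.5954 -0.0541  0.1965] x [-0.0011 -0.0005 -1.    ] y [-0.9984  0.0574  0.0011] F [-0.7868  0.7748  0.0344] M [-0.0271  0.0062  0.0143] gap -0.0002 q [-0.2023  0.2349  0.2213  1.5582 -0.0008 -1.7157]
0.97 [ 0.5491 -0.1161  0.0492]
0.38 [0.4872 0.0647 0.0222]
```

View pics/w39c.png

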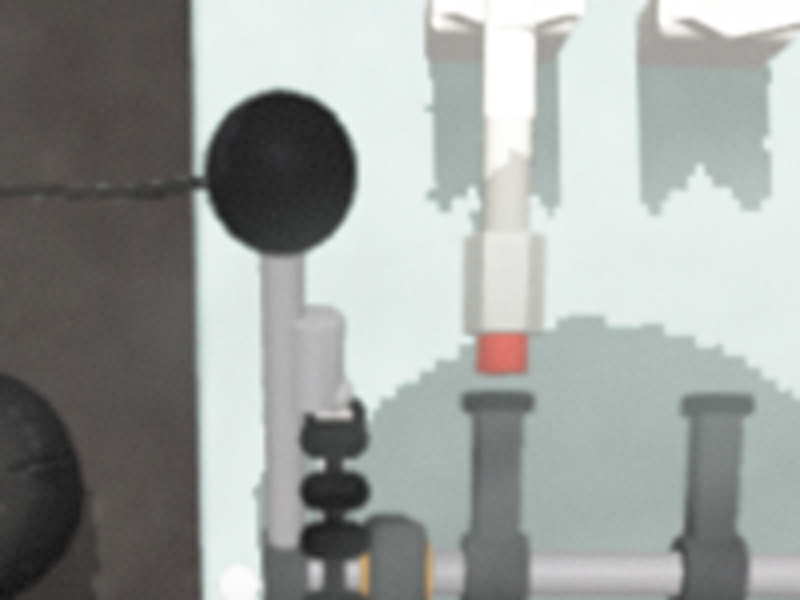

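View pics/s39.png

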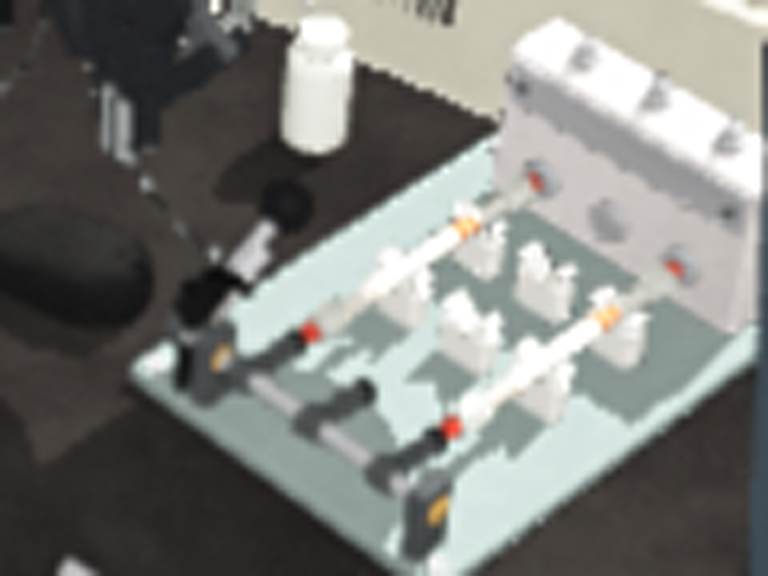

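View pics/w39.png

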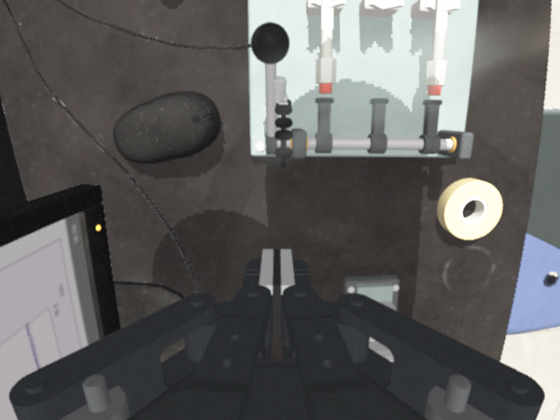

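Run:
```python
from h import *
p=read_camera("wrist"); sc=read_camera("scene")
def P(p):
    R,t=RT(p); return np.c_[R,t]
u=lambda p,uv: cv2.undistortPoints(np.array([[uv]],float),p["K"],np.array(p["distortion"],float)).reshape(2,1)
X=cv2.triangulatePoints(P(p),P(sc),u(p,(200+281/4,172/4)),u(sc,(280+287/6.4,130+205/6.4))); X=X[:3]/X[3]; print("knob",X.T)
for a in (1.1,1.2,1.3,1.38):
    f=a-.262; y=-.105-.084*np.sin(f); z=.042+.084*np.cos(f)
    K=[0.5957+.06*(y+.105),y,z]; print(a,K,proj(p,K),proj(sc,K))
print("obs",(200+281/4,172/4),(280+287/6.4,130+205/6.4))
crop(p,"w40.png",255,60,300,150,6)
```

```text
knob [[ 0.5903 -0.1756  0.0853]]
1.1 [np.float64(0.5919537342021461), np.float64(-0.1674377632975642), np.float64(0.09819186519770762)] [[268.1895  51.8839]] [[323.1259 159.9008]]
1.2 [np.float64(0.5916358603734702), np.float64(-0.17273566044216498), np.float64(0.09167776468867865)] [[268.3601  45.5605]] [[324.1301 160.745 ]]
1.3 [np.float64(0.5913585940845164), np.float64(-0.1773567652580601), np.float64(0.08466730037616615)] [[268.5426  40.7248]] [[324.9715 161.7857]]
1.38 [np.float64(0.5911678945205705), np.float64(-0.18053509132382445), np.float64(0.07874846906609168)] [[268.6943  37.9051]] [[325.5231 162.751 ]]
obs (270.25, 43.0) (324.84375, 162.03125)
```

View pics/w40.png

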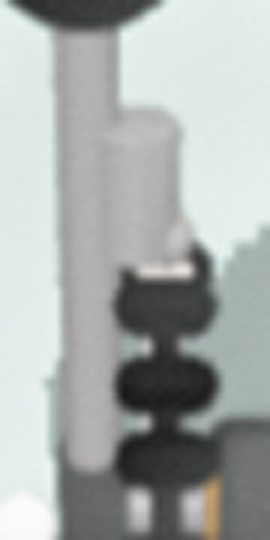

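Call:
send_rows --rows "0 0 -0.02 0 0;0 -0.001 -0.02 0 0;0 -0.001 -0.02 0 0;0 -0.001 -0.02 0 0;0 0 -0.02 0 0;0 0 -0.018 -0.02 0;0 0 0 -0.02 0;0 0 0 -0.02 0;0 0 0 -0.015 0;0 0 0 -0.005 0;0 0 0 0 0;0 0 0 0 0"

```text
clock: 60.58
position: [0.5925, -0.1727, 0.1174]
tcp_rot: [0.514, -0.485, 0.515, 0.485]
contact_force: [-1.0, 0.4, -0.3]
finger_gap: 0.002
```

Call:
send_rows --rows "0 0 0 -0.002 0;0 0 0 -0.002 0;0 0 0 0 0;0 0 0 0 0"

```text
clock: 60.92
position: [0.5931, -0.1724, 0.114]
tcp_rot: [0.515, -0.486, 0.514, 0.485]
contact_force: [0.7, -0.2, -0.2]
finger_gap: -0.002
```

Call:
send_rows --rows "0 0 0 -0.002 0;0 0 0 0 0;0 0 0 0 0"

```text
clock: 61.17
position: [0.5927, -0.1723, 0.1112]
tcp_rot: [0.514, -0.485, 0.514, 0.485]
contact_force: [-1.2, -0.0, -1.1]
finger_gap: -0.002
```

Call:
send_rows --rows "0 0 0 -0.001 0;0 0 0 0 0;0 0 0 0 0"

```text
clock: 61.42
position: [0.5926, -0.1723, 0.1102]
tcp_rot: [0.514, -0.485, 0.514, 0.485]
contact_force: [0.1, 0.7, 0.8]
finger_gap: 0.001
```

Call:
send_rows --rows "0 0 0 -0.001 0;0 0 0 0 0;0 0 0 0 0"

```text
clock: 61.67
position: [0.5926, -0.1723, 0.1092]
tcp_rot: [0.514, -0.485, 0.514, 0.485]
contact_force: [-0.5, 0.3, -0.6]
finger_gap: 0.007
```

Call:
send_rows --rows "0 0 0 -0.001 0;0 0 0 0 0;0 0 0 0 0"

```text
clock: 61.92
position: [0.5926, -0.1723, 0.1082]
tcp_rot: [0.514, -0.485, 0.514, 0.485]
contact_force: [-0.3, -0.3, 0.5]
finger_gap: 0.0
```

Call:
send_rows --rows "0 0 0 -0.001 0;0 0 0 0 0;0 0 0 0 0"

```text
clock: 62.17
position: [0.5926, -0.1723, 0.1072]
tcp_rot: [0.514, -0.485, 0.514, 0.485]
contact_force: [-0.1, -0.2, -0.0]
finger_gap: 0.0
```

Call:
send_rows --rows "0 0 0 -0.001 0;0 0 0 0 0;0 0 0 0 0"

```text
clock: 62.42
position: [0.5926, -0.1723, 0.1062]
tcp_rot: [0.514, -0.485, 0.514, 0.485]
contact_force: [0.1, -0.3, -0.2]
finger_gap: -0.001
```

Call:
send_rows --rows "0 0 0 -0.001 0;0 0 0 0 0;0 0 0 0 0"

```text
clock: 62.67
position: [0.5926, -0.1723, 0.1052]
tcp_rot: [0.514, -0.485, 0.514, 0.485]
contact_force: [-0.3, 0.3, 0.5]
finger_gap: -0.0
```

Call:
send_rows --rows "0 0 0 -0.001 0;0 0 0 0 0;0 0 0 0 0"

```text
clock: 62.92
position: [0.5927, -0.1723, 0.1042]
tcp_rot: [0.514, -0.485, 0.514, 0.485]
contact_force: [0.4, 0.2, 0.3]
finger_gap: 0.001
```

Call:
send_rows --rows "0 0 0 -0.001 0;0 0 0 0 0;0 0 0 0 0"

```text
clock: 63.17
position: [0.5928, -0.1724, 0.1034]
tcp_rot: [0.514, -0.485, 0.514, 0.485]
contact_force: [0.2, -0.5, -0.1]
finger_gap: -0.001
```

Run:
```python
from h import *
s,R=st()
p=read_camera("wrist"); crop(p,"w41.png",180,120,380,270,4)
sc=read_camera("scene"); crop(sc,"s41.png",290,130,370,190,9)
```

```text
t 63.17 pos [ 0.5928 -0.1724  0.1034] x [ 0.0002 -0.0002 -1.    ] y [-0.9983  0.0586 -0.0002] F [ 0.1745 -0.4859 -0.08  ] M [-0.0688 -0.024  -0.0083] gap -0.0001 q [-0.3916  0.2985  0.1128  1.3848 -0.0001 -1.9038]
```

View pics/w41.png

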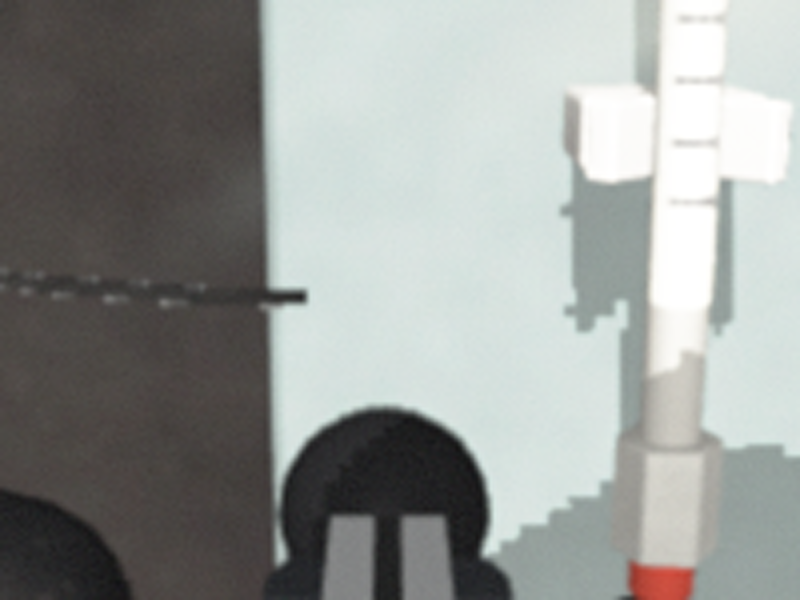

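View pics/s41.png

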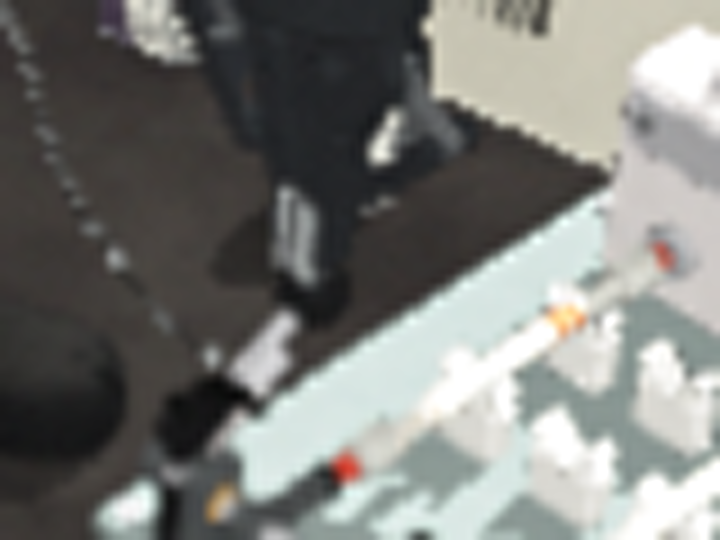

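Call:
send_rows --rows "0 0 0 -0.001 0;0 0 0 0 0;0 0 0 0 0"

```text
clock: 63.52
position: [0.5928, -0.1727, 0.1028]
tcp_rot: [0.514, -0.485, 0.515, 0.485]
contact_force: [-0.1, -1.0, 2.6]
finger_gap: 0.001
```

Call:
send_rows --rows "0 0 0 -0.001 0;0 0 0 0 0;0 0 0 0 0"

```text
clock: 63.77
position: [0.5929, -0.173, 0.1017]
tcp_rot: [0.514, -0.486, 0.515, 0.485]
contact_force: [-0.6, -1.2, 3.4]
finger_gap: 0.001
```

Call:
send_rows --rows "0 0 0 -0.001 0;0 0 0 0 0;0 0 0 0 0"

```text
clock: 64.02
position: [0.5929, -0.1734, 0.1011]
tcp_rot: [0.514, -0.486, 0.515, 0.484]
contact_force: [-1.3, -3.0, 4.7]
finger_gap: -0.0
```

Call:
send_rows --rows "0 0 0 0.005 0;0 0 0 0.02 0;0 0 0.02 0.03 0;0 0 0.03 0.03 0;0 0 0.03 0.008 0;0 0 0.03 0 0;0 0 0.01 0 0;0 0 0 0 0;0 0 0 0 0"

```text
clock: 64.77
position: [0.5922, -0.0523, 0.1916]
tcp_rot: [0.514, -0.485, 0.514, 0.486]
contact_force: [0.2, -0.5, -0.3]
finger_gap: 0.002
```

Run:
```python
from h import *
s,R=st()
p=read_camera("wrist"); cv2.imwrite("pics/w42.png",p["color"]); crop(p,"w42c.png",220,0,340,160,5)
sc=read_camera("scene"); crop(sc,"s42.png",280,130,400,220,6.4)
for a in (1.1,1.2,1.3,1.38):
    f=a-.262; y=-.105-.084*np.sin(f); z=.042+.084*np.cos(f)
    K=[0.5957+.06*(y+.105),y,z]; print(a,proj(p,K),proj(sc,K))
```

```text
t 64.77 pos [ 0.5922 -0.0523  0.1916] x [-0.002   0.0004 -1.    ] y [-0.9984  0.0571  0.002 ] F [ 0.1713 -0.52   -0.2684] M [-0.0709  0.0302  0.0123] gap 0.0001 q [-0.2008  0.2268  0.2021  1.5481 -0.     -1.7145]
1.1 [[264.2795  46.1631]] [[323.1259 159.9008]]
1.2 [[264.5793  39.8572]] [[324.1301 160.745 ]]
1.3 [[264.8932  35.0814]] [[324.9715 161.7857]]
1.38 [[265.1497  32.3359]] [[325.5231 162.751 ]]
```

View pics/w42c.png

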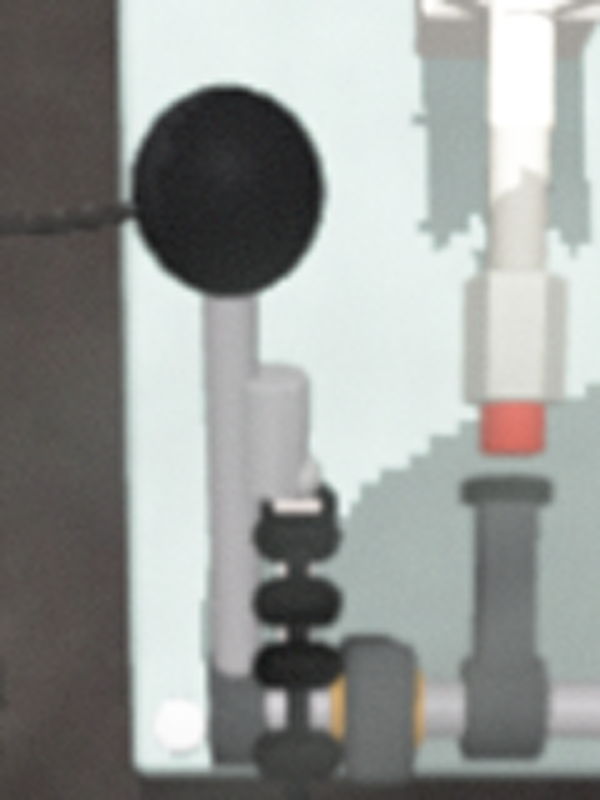

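View pics/s42.png

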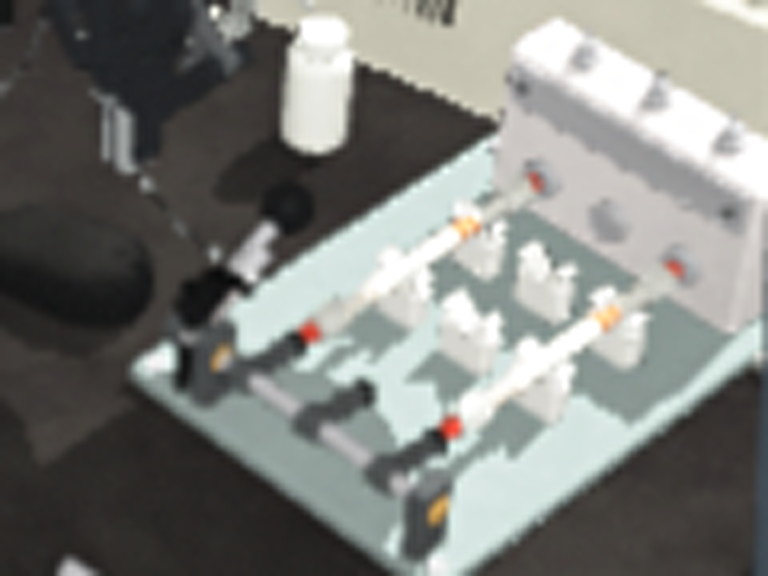

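Call:
send_rows --rows "0 0 0 0.03 0;0 -0.01 -0.02 0.02 0;0 -0.02 -0.03 0.01 0;0 -0.02 -0.03 0 0;0 -0.02 -0.03 0 0;0 -0.02 -0.03 0 0;0 0 0 0 0;0 0 0 0 0;0 0 0 0 0"

```text
clock: 65.62
position: [0.5024, -0.1937, 0.2523]
tcp_rot: [0.515, -0.484, 0.515, 0.485]
contact_force: [0.6, -0.2, -0.8]
finger_gap: -0.001
```

Run:
```python
from h import *
s,R=st()
p=read_camera("wrist"); crop(p,"w43.png",150,40,380,220,3.4)
t=read_camera("top"); crop(t,"t43.png",140,140,450,300,2.5)
```

```text
t 65.62 pos [ 0.5024 -0.1937  0.2523] x [-0.0004  0.0009 -1.    ] y [-0.9981  0.0609  0.0005] F [ 0.6246 -0.2419 -0.7797] M [-0.0012 -0.0167 -0.0187] gap -0.0001 q [-0.493   0.0878  0.167   1.6508  0.0006 -2.0028]
```

View pics/w43.png

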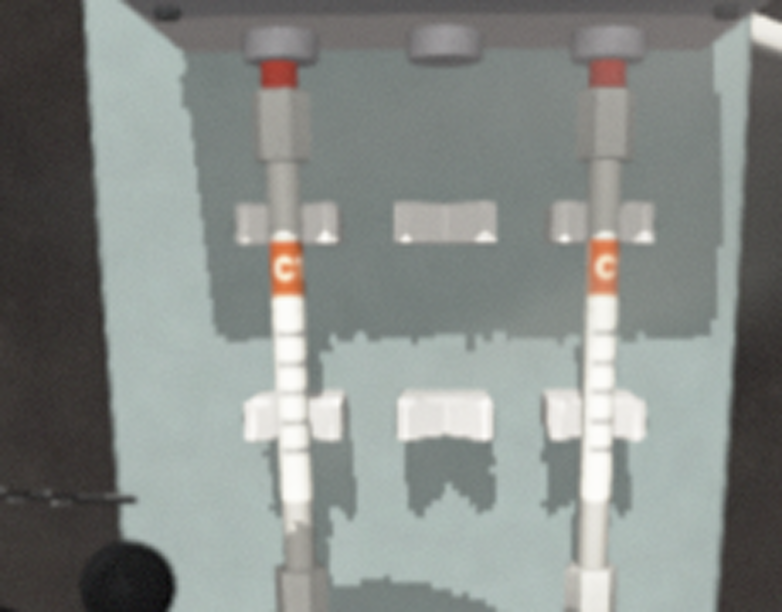

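View pics/t43.png

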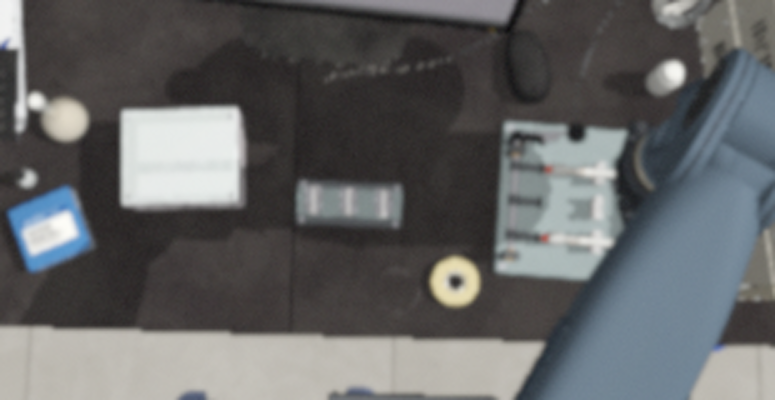

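Run:
```python
from h import *
st(); print(ctrl.finish_job())
```

```text
t 65.72 pos [ 0.503  -0.1926  0.2524] x [-0.0004  0.0007 -1.    ] y [-0.9983  0.0583  0.0004] F [-0.3611  0.034  -0.6394] M [-0.0229  0.0323  0.0236] gap -0.0001 q [-0.4904  0.0881  0.1674  1.6508  0.0004 -2.003 ]
the job is handed in; nothing more can be done
None
```

The job is handed in at about 66 s: both columns lie in the rack with their banded ends at the head, and the lever is over in the white-line notch. Only two of the three columns were there; the middle place in the store was empty.

**What I did**
- I drew each column out of the store and set it in an outer spring clip. Pressing at the gripped end only tilted the first column, so I laid both in the clip lips and pressed them home with the open fingers on either side of the clip.
- Once both sat in clips, I took each one up by its plain end and laid it in a rack lane, one in the lane nearest the lever and one in the lane nearest the robot. I pushed each towards its seat until it stopped moving and the force rose to about 10–12 N.
- The second column had tilted slightly in the grip. I let it drop level onto the saddles and regripped it before pushing.
- I swung the lever over with the closed fingers.

**Last checks**
- **Columns:** in the last wrist picture both tips sit flush on their seats, with the orange bands towards the head.
- **Lever:** its catch sits at the white-line notch and the keepers are down behind the columns. The knob position gives about 1.29–1.31 rad from the pictures. When I pressed down on it, contact came at about 1.35 rad. The two differ slightly, though the lever pushed back and the picture taken after I let go gave about 1.31.
- **Other things:** the flask, the filter box and both white bottles (one by the filter box, one behind the rack) still stand where they did in the top view, and I touched none of them.

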